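Check a printing screen's off-contact gap with a taper gauge

ROBOT

A 6-joint arm with a two-finger parallel gripper is mounted at the origin on the work surface. World frame = base frame: x ahead of the robot, y to its left, z up, the work surface at z = 0. Lengths are in m, angles in rad, forces in N, time in s.
With the tool pointing down it reaches from about 0.4 to 0.825 m from the base axis. Payload 7 kg.
Tool frame: the origin (TCP) lies between the finger pads; the fingertips stand 11 mm ahead of it and the grasp point (between the pads) lies 8 mm behind it; x points along the fingers, z is the direction in which the jaws open and shut, and the axes are right-handed (so a half turn about x gives the same grasp; the last joint's range is limited). The gripper opens to 88 mm and grips with 3 to 60 N. Pads are 19 mm wide; open, the fingers measure 130 mm over their backs; the gripper's body (78 mm by 193 mm) begins 47 mm behind the grasp point.
Start: joints at [-0.82, 0.359, 0.012, 0, -1.224, -0.288], TCP at [0.301, -0.604, 0.238] pointing down, gripper open.
Joint ranges: [-3.07, 3.07], [-1.43, 2.12], [-1.02, 1.25], [-3.03, 1.67], [-3.05, -0], [-3.03, 3.03]. Speed limits (rad/s): [2.39, 2.39, 3.01, 3.14, 3.14, 3.14].

INTERFACE

Orientations are given as [roll, pitch, yaw] about the fixed x, y, z axes, in that order (R = Rz(yaw) Ry(pitch) Rx(roll)).
In Python, from station import arm gives the robot as it stands.
- The arm moves only by the tool jog_arm, never from a script. Its argument "motion" is a list of rows, each an object of numbers: "dx", "dy", "dz": the shift along the tool's x, y, z in m; "twist": the turn about the tool's x in degrees. In form: [{"dx": .., "dy": .., "dz": .., "twist": ..}, ...]. A call has 1 to 20 rows; each row is the pose to reach, as a shift and turn from the pose commanded when the call began, along the tool's axes at that moment; what a row does not reach only later rows make up. A row lasts 1/12 s, in which the tool goes at most 41.7 mm and 7.16 degrees, less where a joint would pass 70% of its speed; a pose out of reach is approached as far as the arm can. A call with a gripper value outside its range is refused whole. "gripper" is the finger opening in m, from 0 to 0.0876, set as the call begins (left out, the last holds). The fingers move at their own pace and stop on an object; "newtons" is the grip in N (left out, the last holds). Time passes only in rows, so rows that repeat a pose let the fingers close. It gives the time, the measured TCP pose, the force and the opening at its end, in the units of the state.
- arm.get_state(): the state, without advancing time (a new reading comes with each control period).
- arm.grab_frame(name): name is "scene" or "side" or "wrist"; returns the picture (400x640x3 uint8, red, green, blue); there is no depth.
- arm.camera_model(name): a dict with "camera_matrix" (3x3 intrinsics, pixels), "k1" (the pictures are not rectified: a ray, as slopes to the right and down, at radius r is drawn at 1 + k1 r^2 times it, then the intrinsics apply), "eye" and "attitude" of the camera in the world. Camera axes: x right, y down, z forward; pixel columns grow to the right and rows downward; lengths in m; the calibration is good to about 2 mm. A picture is of the moment at which its call begins: read the wrist's pose just before it. camera_model takes no time and is no camera call; for the wrist camera it gives the pose at the moment of the call.
- arm.job_done(): hands the job in, once; it reports no verdict.
The state is a dict: "t": time; "q": joint angles; "qd": joint speeds; "joint_efforts": joint torques, N m; "eef_pos": TCP position; "ee_rot": TCP orientation; "force": force on the tool from outside, world axes, zero at the start; "moment": the same for the moment, N m; "width": finger opening in m.
Only numpy, scipy, OpenCV 4.12 (cv2) and the standard library are available. Lean on these libraries where they do the work, as an engineer would, in place of code of your own. Each camera call takes 0.05 s, during which the arm holds its last target.

TASK

Check the gap under the small printing screen: first lift the ink pail by its handle off the print bed, where it is in the way, and set it down gently, upright, in the middle of the blue tile. Then take the taper gauge by its red grip and, keeping it flat on the bed and square to the screen's front rail, slide its thin end under the rail at the yellow tape mark until it drags snugly between bed and rail, stopping before it visibly lifts the screen off its stops. Finish while still holding the gauge by its grip at that depth, and leave everything else standing where it is.

Things in the scene. Friction and masses are not known exactly. Their poses are not given: they have to be found in the camera images.
- bed: Screen-printing table unit: level grey bed board, top 25 mm above the table, 515 x 300 mm. Origin on the table straight below the middle of the screen's front rail's front edge; x points from the bare apron (170 mm, robot side) in under the screen, square to the rail; z up. The screen lies level over the bed, its underside 3.5 to 6 mm above it, different every time.
- rail_mark (a point): Middle of the lower front edge of the screen's front rail (aluminium, 30 mm deep in x, 25 mm high, 254 mm long), below the yellow tape mark 24 mm wide. Its height less 25 mm is the gap to gauge; axes as the bed's. The screen (305 x 254 mm frame, yellow mesh) is hinged at the back and rests on stops by its weight, 1.2 kg (5 to 6 N at the rail); a wedge pushed too far lifts it.
- pail_handle (a point): Ink pail: steel canister, orange lid, 78 mm across, 138 mm tall, 0.3 to 0.65 kg, upright on the apron before the tape mark. The point is the middle of its handle: a round wooden bar 16 mm thick, 58 mm long along the pail's y axis, level, on a stiff wire bail, 130 mm above the pail's underside, 37 mm clear below the bar. z up.
- tile: Blue ceramic tile 130 x 130 x 6 mm, fixed flat on the table to the left or right of the bed. Origin at the centre of its underside (table level).
- gauge_grip (a point): Taper gauge, 0.12 kg, flat on a green mat 3 mm thick at the other side of the bed from the tile. The point lies in its red grip, a block 62 mm long (x), 16 mm wide (y), 8 to 44 mm above the gauge's flat underside; the point is 28 mm above the underside. x points to the thin end, z up. The steel blade's top tapers from 8 mm thick, 35 mm ahead of the point, to the thin end.
- gauge_tip (a point): Middle of the blade's thin end, on the underside: 125 mm ahead of gauge_grip along x, 28 mm below it. The blade is 20 mm wide and 2 mm thick here, 1 mm thicker every 15 mm back.
- jar: Bystander: small blue ink jar, 44 mm across, 48 mm tall, standing on the left front corner of the bed's apron. Origin at its underside.
- squeegee: Bystander: wooden squeegee 220 mm long lying left of the screen. Origin at its underside.
- tape: Bystander: roll of yellow tape, 100 mm across, 30 mm tall, on the right. Origin at its underside.
- carton_a: Bystander: carton 50 x 50 x 85 mm, right of the screen. Origin at its underside.
- carton_b: Bystander: carton 50 x 50 x 60 mm, right of the screen. Origin at its underside.
- brush_pot: Bystander: white pot with brushes, 90 mm across, about 220 mm tall, on the left. Origin at its underside.
- bowl: Bystander: grey bowl 120 mm across, 50 mm tall, on the right. Origin at its underside.
- bottle: Bystander: white bottle 60 mm across, 150 mm tall, on the left. Origin at its underside.
There are look-alikes about, which are no part of the job. There is more than one size of the tile; the job needs the smaller.

How it is judged:
On the way, in this order (a step that is already met when the one before it is completed fails the run):
1. the pail is lifted clear of the bed by its handle (height (world z) of pail_handle above 0.175 m and contact force between pail and bed below 0.05 N and contact force between pail and the fingers above 1 N and distance between the grasp point and pail_handle below 0.04 m), for 0.2 s.
2. the pail stands upright on the tile, let go (horizontal distance between pail_handle and tile below 0.04 m and height (world z) of pail_handle below 0.142 m and angle between pail_handle's own z axis and vertical below 0.1 rad and contact force between pail and tile above 1 N and contact force between pail and the fingers below 0.05 N and linear speed of pail below 0.02 m/s), for 0.3 s.
3. the gauge, held in the gripper, has its thin end under the rail at the tape mark (x of gauge_tip in the frame of rail_mark between 0.012 and 0.085 m and y of gauge_tip in the frame of rail_mark between -0.02 and 0.02 m and z of gauge_tip in the frame of bed below 0.027 m and contact force between gauge and the fingers above 2 N and distance between the grasp point and gauge_grip below 0.04 m), for 0.1 s.
At the end, for the whole second after the job is handed in: Gauge held still, flat (2 mm, 0.06 rad) and square (0.12 rad), tip 12 to 85 mm under the rail, within 20 mm of the mark, pressing the screen with over 1 N while it is lifted under 1.5 mm; pail upright, released, within 40 mm of the tile's centre (all of step 2 and all of step 3 and angle between the x axis of gauge_tip and the x axis of bed, either way round below 0.12 rad and angle between gauge_tip's own z axis and vertical below 0.06 rad and contact force between gauge and screen above 1 N and distance of rail_mark from where it was at the start of the episode below 0.0015 m and linear speed of gauge below 0.01 m/s); the arm keeps its last pose, push and grip.
It fails at once if the ink pail is tipped more than 0.5 rad (angle between pail_handle's own z axis and vertical above 0.5 rad).
It fails at once if the ink pail is dropped (contact force between pail and the fingers below 0.05 N and linear speed of pail above 0.4 m/s).
It fails at once if the screen is jacked up more than about 8 mm (distance of rail_mark from where it was at the start of the episode above 0.008 m).
It fails at once if a bystander is shifted more than 25 mm (distance of any of jar, squeegee, tape, carton_a, carton_b, brush_pot, bowl, bottle from where it was at the start of the episode above 0.025 m).
It also fails if it takes over 67 s, if anything falls off the work surface, if the arm or the gripper's body presses on something with over 40 N, if the wrist force passes 120 N, or if a joint passes its speed limit or range.

## Working session

There is one attempt and no reset: what is moved stays moved. The work goes in short steps, Python scripts to look and compute and a tool call to move; the robot and the scene stay as the last step left them, time stands still between calls to the robot, and variables do not carry over. Pictures are saved under pics/ and viewed, and the job is handed in when it is done.

Besides the shell and the picture viewer there is one more tool, called after "Emit:" by a JSON object that holds its "op" and its "data", one argument or row to a line. jog_arm: Moves the arm, as the interface text tells. Its arguments: {"type":"object","properties":{"motion":{"type":"array"},"gripper":{"type":"number"},"newtons":{"type":"number"}},"required":["motion"]}

```bash
ls; mkdir -p pics; python3 - <<'E'
from station import arm
import cv2,json
s=arm.get_state(); print({k:(v if not hasattr(v,'tolist') else v.tolist()) for k,v in s.items()})
for n in ["scene","side","wrist"]:
    m=arm.camera_model(n); print(n,m)
    f=arm.grab_frame(n); cv2.imwrite(f"pics/{n}0.png",f[:,:,::-1])
print(arm.get_state()['t'])
E
```

```text
pics
{'t': 0.0, 'q': [-0.8199048850335168, 0.35937896162918, 0.01106134300389789, -0.000353044429409138, -1.2240762943578407, -0.2881082869725089], 'qd': [0.0007532649336137576, 3.1465681149377005e-05, 0.0007039296272884628, -4.18217932369001e-06, -0.001708270687544893, 0.0013504489971968628], 'joint_efforts': [-1.0399039069852734e-05, -58.2719349861145, 29.305343627929688, 6.99719712138176, 0.0067270897852722555, -0.00020206157387292478], 'eef_pos': [0.301124997906849, -0.6035914523749633, 0.23662834382412326], 'ee_rot': [0.08330745267260498, 1.569164620471322, 2.116766699285371], 'force': [0.39014134075976575, 0.5374863588377232, 0.37566589781108817], 'moment': [-0.03402790479180833, 0.025320987583195037, 0.019066061565278215], 'width': 0.08753288870540558}
scene {'camera_matrix': array([[397.5508199 ,   0.        , 308.08784477],
       [  0.        , 397.5508199 , 203.63043444],
       [  0.        ,   0.        ,   1.        ]]), 'k1': -0.07228859672110284, 'eye': array([ 1.36607372, -0.10156943,  1.04132931]), 'attitude': array([-2.36956654,  0.01790194,  1.43491501])}
side {'camera_matrix': array([[494.97465959,   0.        , 319.57622196],
       [  0.        , 494.97465959, 199.74184413],
       [  0.        ,   0.        ,   1.        ]]), 'k1': -0.04544329624546832, 'eye': array([0.42933183, 1.19874485, 0.9896804 ]), 'attitude': array([-2.19819734,  0.00360008, -3.1300458 ])}
wrist {'camera_matrix': array([[326.50378476,   0.        , 326.76592361],
       [  0.        , 326.50378476, 196.82272425],
       [  0.        ,   0.        ,   1.        ]]), 'k1': -0.020467227386273865, 'eye': array([ 0.23856283, -0.63509995,  0.38509787]), 'attitude': array([ 2.87567041e+00, -1.88094359e-03,  2.03337821e+00])}
0.15
```

View pics/scene0.png

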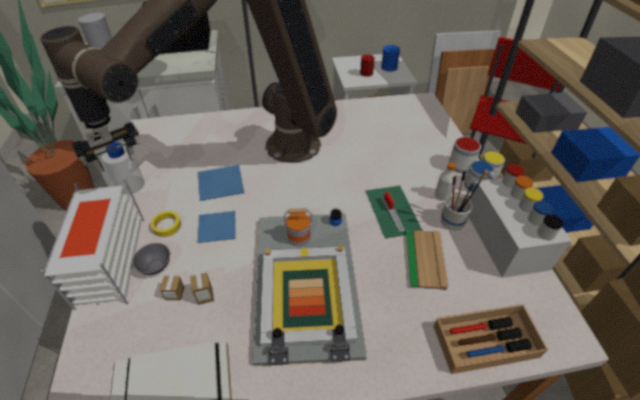

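View pics/side0.png

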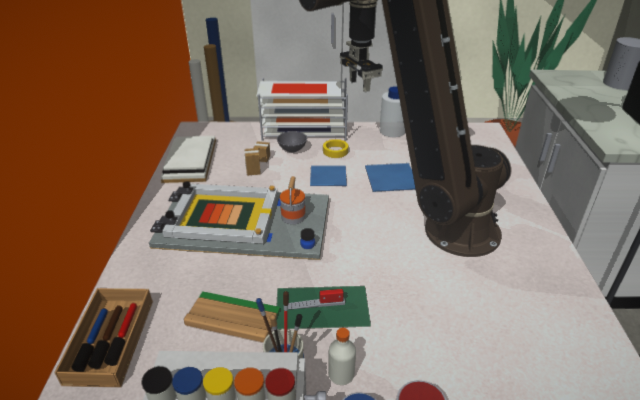

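View pics/wrist0.png

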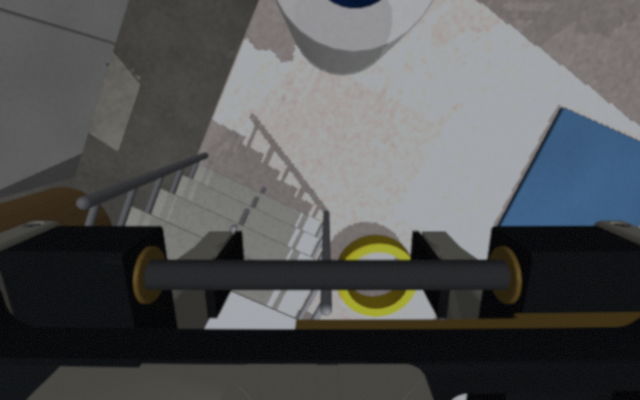

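Scene view: pail at about (298,226), two blue tiles at (220,182) and (217,227), gauge on the green mat at (393,210), jar at (336,217). Side view: pail at (292,205), gauge at (320,298), tiles at (328,175) and (390,177). Next I'll write the helpers and measure with masks.

```bash
cat > h.py <<'E'
import numpy as np,cv2
from scipy.spatial.transform import Rotation as R
def rot(m): return R.from_euler('xyz',m['attitude']).as_matrix()
def ray(m,uv):
    K=m['camera_matrix']; d=np.array([[m['k1'],0,0,0,]],float)
    p=cv2.undistortPoints(np.array(uv,float).reshape(-1,1,2),K,d).reshape(-1,2)
    v=np.c_[p,np.ones(len(p))]@rot(m).T
    return v
def plane(m,uv,z):
    v=ray(m,uv); e=m['eye']; return e+v*((z-e[2])/v[:,2])[:,None]
def tri(ms,uvs):
    A=np.zeros((3,3));b=np.zeros(3);L=[]
    for m,uv in zip(ms,uvs):
        d=ray(m,[uv])[0]; d/=np.linalg.norm(d); P=np.eye(3)-np.outer(d,d); A+=P;b+=P@m['eye']; L.append((P,m['eye']))
    x=np.linalg.solve(A,b); return x,[np.linalg.norm(P@(x-e)) for P,e in L]
def proj(m,X):
    p=(np.atleast_2d(X)-m['eye'])@rot(m); u=p[:,:2]/p[:,2:]; r2=(u**2).sum(1,keepdims=True)
    return (u*(1+m['k1']*r2))@m['camera_matrix'][:2,:2].T+m['camera_matrix'][:2,2]
def comps(img,lo,hi,amin=20):
    hsv=cv2.cvtColor(img,cv2.COLOR_BGR2HSV); mk=cv2.inRange(hsv,lo,hi)
    n,l,s,c=cv2.connectedComponentsWithStats(mk); return mk,l,[(i,s[i].tolist(),c[i].round(1).tolist()) for i in range(1,n) if s[i][4]>=amin]
E
python3 - <<'E'
from station import arm
from h import *
m={n:arm.camera_model(n) for n in("scene","side")}
for n in m:
    im=cv2.imread(f"pics/{n}0.png"); print(n)
    mk,l,c=comps(im,(95,90,60),(120,255,255),60)
    for i,s,ce in c:
        cn=cv2.findContours((l==i).astype(np.uint8),0,1)[0][0]
        q=cv2.boxPoints(cv2.minAreaRect(cn)); ap=cv2.approxPolyDP(cn,6,True).reshape(-1,2)
        print('blue',s,ce,plane(m[n],[ce],.006).round(3)[0])
        if len(ap)==4: P=plane(m[n],ap,.006); print('   corners',P[:,:2].round(3).tolist(), np.linalg.norm(P-np.roll(P,1,0),axis=1).round(3))
    for nm,lo,hi in(('red',(170,120,80),(180,255,255)),('red2',(0,150,80),(5,255,255)),('orange',(6,150,100),(14,255,255)),('yellow',(20,140,120),(32,255,255))):
        for i,s,ce in comps(im,lo,hi,12)[2]: print(nm,s,ce,plane(m[n],[ce],.03).round(3)[0])
for n,(x,y,w,h) in {"scene":(240,170,200,150),"side":(150,160,240,160)}.items():
    im=cv2.imread(f"pics/{n}0.png")[y:y+h,x:x+w]; cv2.imwrite(f"pics/{n}c.png",cv2.resize(im,None,fx=800/w if n=='scene' else 3.3,fy=800/w if n=='scene' else 3.3,interpolation=cv2.INTER_CUBIC))
E
```

```text
scene
blue [382, 45, 18, 26, 384] [390.0, 57.3] [-0.725  0.64   0.006]
   corners [[-0.889, 0.663], [-0.604, 0.559], [-0.573, 0.612], [-0.837, 0.728]] [0.084 0.303 0.062 0.288]
blue [553, 127, 87, 54, 2751] [600.7, 152.1] [0.251 1.298 0.006]
blue [106, 142, 18, 16, 181] [114.4, 149.8] [-0.087 -0.771  0.006]
   corners [[-0.148, -0.794], [-0.1, -0.811], [-0.035, -0.758], [-0.072, -0.73]] [0.1   0.051 0.084 0.046]
blue [472, 161, 21, 13, 183] [481.1, 166.5] [0.265 0.732 0.006]
   corners [[0.244, 0.702], [0.301, 0.706], [0.291, 0.766], [0.234, 0.759]] [0.058 0.056 0.061 0.058]
blue [199, 166, 44, 34, 1115] [219.8, 182.4] [ 0.199 -0.306  0.006]
   corners [[0.111, -0.238], [0.129, -0.39], [0.28, -0.374], [0.266, -0.225]] [0.155 0.153 0.151 0.15 ]
blue [534, 186, 58, 46, 1373] [562.5, 208.4] [0.531 0.931 0.006]
blue [199, 212, 36, 30, 907] [216.3, 226.6] [ 0.426 -0.314  0.006]
   corners [[0.365, -0.255], [0.367, -0.373], [0.483, -0.371], [0.482, -0.256]] [0.117 0.118 0.116 0.115]
blue [330, 217, 12, 9, 72] [335.5, 221.3] [0.464 0.099 0.006]
blue [468, 346, 37, 10, 179] [485.9, 350.9] [0
[... 3375 characters left out ...]
.527 -0.702  0.03 ]
orange [500, 120, 21, 25, 167] [511.6, 131.5] [-0.335 -0.607  0.03 ]
orange [291, 189, 14, 15, 155] [296.9, 196.2] [ 0.524 -0.144  0.03 ]
orange [280, 190, 10, 14, 100] [284.9, 196.6] [ 0.564 -0.142  0.03 ]
orange [207, 204, 26, 20, 366] [220.1, 213.6] [ 0.764 -0.047  0.03 ]
orange [281, 209, 22, 10, 147] [292.0, 214.0] [ 0.535 -0.047  0.03 ]
orange [337, 328, 12, 14, 135] [342.3, 334.2] [0.387 0.427 0.03 ]
orange [234, 368, 30, 27, 627] [248.4, 381.1] [0.597 0.558 0.03 ]
yellow [323, 140, 25, 18, 319] [334.8, 148.1] [ 0.393 -0.464  0.03 ]
yellow [181, 195, 90, 35, 711] [231.8, 207.7] [ 0.732 -0.079  0.03 ]
yellow [203, 367, 30, 28, 639] [217.4, 380.5] [0.666 0.557 0.03 ]
```

View pics/scenec.png

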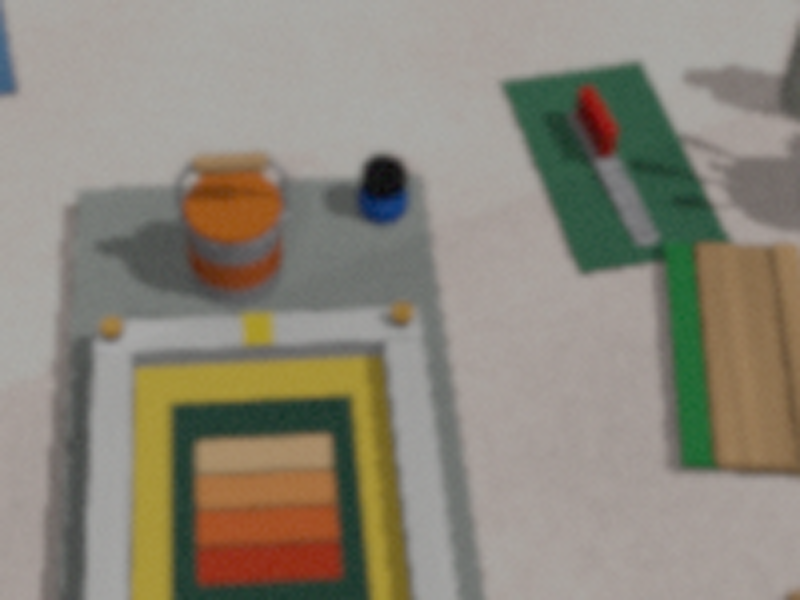

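View pics/sidec.png

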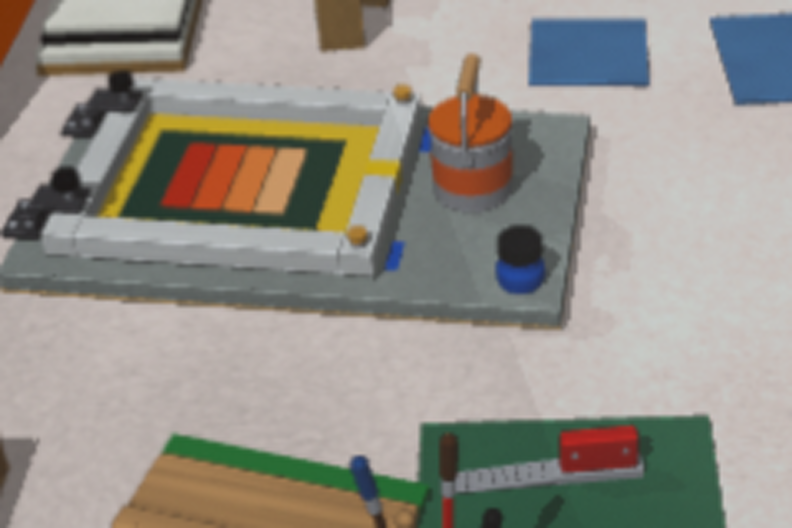

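```bash
python3 - <<'E'
from station import arm
from h import *
m={n:arm.camera_model(n) for n in("scene","side")}
S=lambda u,v:(240+u/4,170+v/4); D=lambda u,v:(150+u/3.3,160+v/3.3)
ms=[m['scene'],m['side']]
def T(n,a,b): x,r=tri(ms,[S(*a),D(*b)]); print(n,x.round(4),np.round(r,4))
T('bar mid',(230,162),(469,75))
print('bar ends scene',plane(m['scene'],[S(193,163),S(267,162)],.155).round(4).tolist())
print('bar ends side',plane(m['side'],[D(466,92),D(472,59)],.155).round(4).tolist())
T('lid centre',(233,207),(471,119))
T('jar top',(385,175),(520,247))
T('tape mark',(258,328),(380,168))
T('knobR',(401,313),(357,236)); T('knobL',(111,327),(402,93))
print('rail front top edge',plane(m['scene'],[S(122,319),S(243,316),S(271,314),S(385,308)],.0545).round(4).tolist())
print('tape side mid',plane(m['side'],[D(400,168)],.0545))
print('bed front',plane(m['scene'],[S(80,190),S(422,178)],.025).round(4).tolist(),plane(m['side'],[D(590,118),D(563,316)],.025).round(4).tolist())
T('grip',(598,119),(599,451)); T('tip',(650,240),(455,490))
print('tip plane',plane(m['scene'],[S(650,244)],.006),plane(m['side'],[D(455,482)],.006))
T('brush red top',(0+4*(482-240),4*(165-170)),((285-150)*3.3,(292-160)*3.3))
st=arm.get_state(); print(R.from_euler('xyz',st['ee_rot']).as_matrix().round(4))
E
```

```text
bar mid [ 0.5306 -0.0371  0.1548] [0.0018 0.0018]
bar ends scene [[0.5297, -0.0646, 0.155], [0.5373, -0.0084, 0.155]]
bar ends side [[0.5306, -0.0117, 0.155], [0.5282, -0.0657, 0.155]]
lid centre [ 0.5311 -0.0372  0.1046] [0.0026 0.0026]
jar top [0.4808 0.0965 0.0636] [0.0007 0.0007]
tape mark [ 0.6172 -0.0286  0.0552] [0.0006 0.0006]
knobR [0.6259 0.0821 0.0636] [0.0005 0.0005]
knobL [ 0.6059 -0.1412  0.0637] [0.0006 0.0006]
rail front top edge [[0.5929, -0.1323, 0.0545], [0.604, -0.0383, 0.0545], [0.6053, -0.0165, 0.0545], [0.6128, 0.0726, 0.0545]]
tape side mid [[ 0.59801786 -0.03036246  0.0545    ]]
bed front [[0.4241, -0.1594, 0.025], [0.4551, 0.1357, 0.025]] [[0.4175, -0.1545, 0.025], [0.442, 0.1427, 0.025]]
grip [0.4122 0.3047 0.0293] [0.0003 0.0003]
tip [ 0.5284  0.3202 -0.0024] [0.0029 0.0029]
tip plane [[0.54252115 0.31657351 0.006     ]] [[0.52602017 0.316836   0.006     ]]
brush red top [0.5185 0.5257 0.266 ] [0.014 0.014]
[[-7.000e-04 -8.948e-01 -4.464e-01]
 [ 1.000e-03 -4.464e-01  8.948e-01]
 [-1.000e+00  2.000e-04  1.200e-03]]
```

```bash
python3 - <<'E'
import cv2
im=cv2.imread("pics/scene0.png")[120:270,360:560]; cv2.imwrite("pics/pot_s.png",cv2.resize(im,None,fx=4,fy=4,interpolation=2))
im=cv2.imread("pics/side0.png")[260:400,180:400]; cv2.imwrite("pics/pot_d.png",cv2.resize(im,None,fx=3.6,fy=3.6,interpolation=2))
E
```

```text
(no output)
```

View pics/pot_s.png

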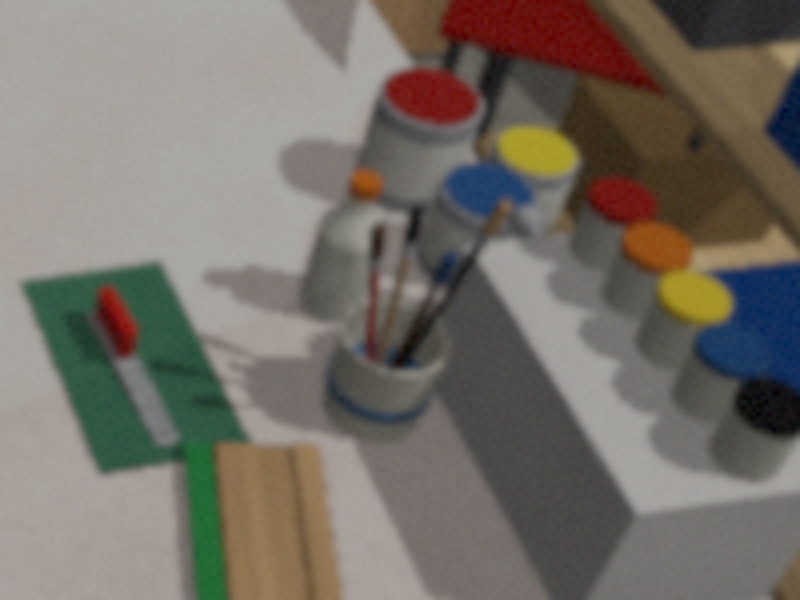

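View pics/pot_d.png

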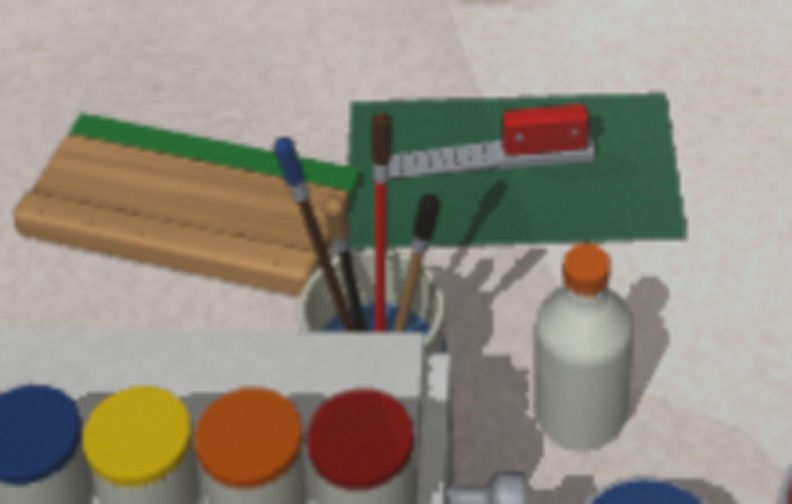

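Bar triangulates at (0.531, -0.037, 0.155). The expected height is 0.155, so it matches. Bed yaw is about -0.09 rad. I'm moving above the pail with the jaws along the bed's x.

Emit:
{"op": "jog_arm", "data": {
  "motion": [
    {"dx": 0,"dy": -0.02,"dz": 0.018,"twist": -4},
    {"dx": 0,"dy": -0.05,"dz": 0.044,"twist": -8},
    {"dx": 0,"dy": -0.08,"dz": 0.07,"twist": -12},
    {"dx": 0,"dy": -0.11,"dz": 0.097,"twist": -16},
    {"dx": 0,"dy": -0.14,"dz": 0.123,"twist": -20},
    {"dx": 0,"dy": -0.17,"dz": 0.15,"twist": -24},
    {"dx": 0,"dy": -0.2,"dz": 0.176,"twist": -28},
    {"dx": 0,"dy": -0.23,"dz": 0.203,"twist": -32},
    {"dx": 0,"dy": -0.26,"dz": 0.229,"twist": -36},
    {"dx": 0,"dy": -0.29,"dz": 0.256,"twist": -40},
    {"dx": 0,"dy": -0.32,"dz": 0.282,"twist": -44},
    {"dx": 0,"dy": -0.35,"dz": 0.309,"twist": -48},
    {"dx": 0,"dy": -0.38,"dz": 0.335,"twist": -52},
    {"dx": 0,"dy": -0.41,"dz": 0.361,"twist": -55},
    {"dx": 0,"dy": -0.435,"dz": 0.384,"twist": -57},
    {"dx": 0,"dy": -0.452,"dz": 0.399,"twist": -58.3},
    {"dx": 0,"dy": -0.459,"dz": 0.405,"twist": -58.3},
    {"dx": 0,"dy": -0.459,"dz": 0.405,"twist": -58.3}
  ],
  "gripper": 0.0876
}}

```text
t: 1.65
eef_pos: [0.5318, -0.035, 0.2372]
ee_rot: [0.184, 1.57, -3.046]
force: [-0.4, 0.5, -0.1]
width: 0.0876
```

```bash
cat >> h.py <<'E'
def snap(name,tag):
    from station import arm
    m=arm.camera_model(name); f=arm.grab_frame(name)[:,:,::-1]; cv2.imwrite(f"pics/{tag}.png",f)
    import pickle; pickle.dump(m,open(f"pics/{tag}.pkl",'wb')); return m,f.copy()
def pose():
    from station import arm
    s=arm.get_state(); M=R.from_euler('xyz',s['ee_rot']).as_matrix()
    print('t',round(s['t'],2),'tcp',np.round(s['eef_pos'],4),'jaw deg',np.degrees(np.arctan2(M[1,2],M[0,2])).round(2),'tilt',(M[:,0]+[0,0,1]).round(4)[:2],'F',np.round(s['force'],2),'w',round(s['width'],4),'q',np.round(s['q'],2)); return s,M
def go(M,p,target,jaw):
    d=M.T@(np.array(target)-p); tw=np.degrees(np.arctan2(M[1,2],M[0,2]))-jaw; print('dx dy dz twist',d.round(4),(tw+180)%360-180)
E
python3 - <<'E'
from h import *
s,M=pose(); m,f=snap('wrist','w1')
go(M,s['eef_pos'],[.531,-.037,.145],-5.2)
print(proj(m,[[.531,-.037,.155]]))
E
```

```text
t 1.65 tcp [ 0.5318 -0.035   0.2372] jaw deg 174.93 tilt [-0.0005 -0.    ] F [-0.37  0.52 -0.08] w 0.0876 q [ 0.3   0.13 -0.3  -0.   -1.15 -0.39]
dx dy dz twist [0.0922 0.0021 0.0005] -179.86854114832886
[[328.17999793 203.86917154]]
```

View pics/w1.png

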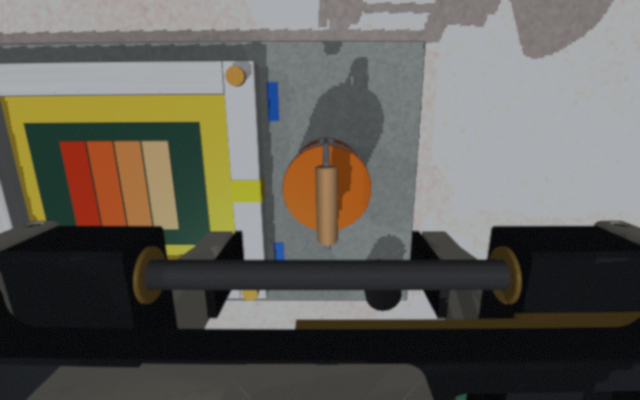

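The wrist view shows the bar centred at (327,206), and the projection predicted (328,204). The tape mark is at (246,190). I'm descending and gripping, and using the same picture to measure the rail.

```bash
python3 - <<'E'
from h import *
import pickle
m=pickle.load(open('pics/w1.pkl','rb'))
print('bar',plane(m,[(326,168),(328,245)],.159).round(4).tolist())
f=cv2.imread('pics/w1.png'); c=f[40:310,200:440]; cv2.imwrite('pics/w1c.png',cv2.resize(c,None,fx=2.2,fy=2.2,interpolation=2))
E
```

```text
bar [[0.5302, -0.0645, 0.159], [0.5339, -0.0062, 0.159]]
```

View pics/w1c.png

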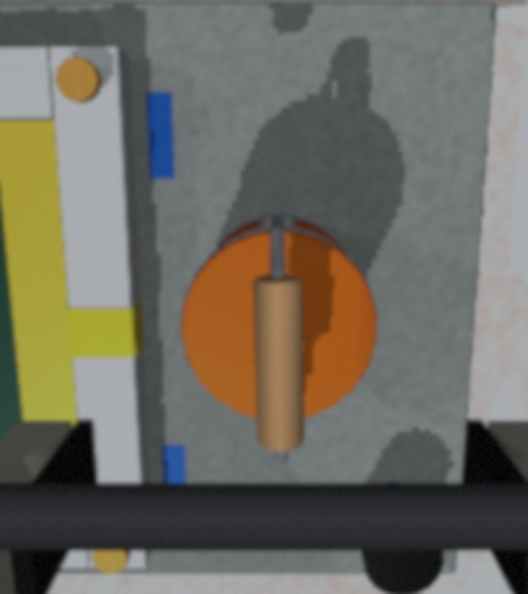

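Emit:
{"op": "jog_arm", "data": {
  "motion": [
    {"dx": 0.01},
    {"dx": 0.025},
    {"dx": 0.04},
    {"dx": 0.055},
    {"dx": 0.07},
    {"dx": 0.08},
    {"dx": 0.088},
    {"dx": 0.092},
    {"dx": 0.092},
    {"dx": 0.092}
  ]
}}

```text
invalid input
```

Emit:
{"op": "jog_arm", "data": {
  "motion": [
    {"dx": 0},
    {"dx": 0},
    {"dx": 0},
    {"dx": 0},
    {"dx": 0},
    {"dx": 0},
    {"dx": 0},
    {"dx": 0},
    {"dx": 0},
    {"dx": 0}
  ],
  "gripper": 0,
  "newtons": 40
}}

```text
invalid input
```

Emit:
{"op": "jog_arm", "data": {
  "motion": [
    {"dx": 0.01,"dy": 0,"dz": 0,"twist": 0},
    {"dx": 0.025,"dy": 0,"dz": 0,"twist": 0},
    {"dx": 0.04,"dy": 0,"dz": 0,"twist": 0},
    {"dx": 0.055,"dy": 0,"dz": 0,"twist": 0},
    {"dx": 0.07,"dy": 0,"dz": 0,"twist": 0},
    {"dx": 0.08,"dy": 0,"dz": 0,"twist": 0},
    {"dx": 0.088,"dy": 0,"dz": 0,"twist": 0},
    {"dx": 0.092,"dy": 0,"dz": 0,"twist": 0},
    {"dx": 0.092,"dy": 0,"dz": 0,"twist": 0},
    {"dx": 0.092,"dy": 0,"dz": 0,"twist": 0}
  ]
}}

```text
t: 2.53
eef_pos: [0.5314, -0.0369, 0.1458]
ee_rot: [2.852, 1.57, -0.38]
force: [0.3, -0.7, -0.1]
width: 0.0873
```

Emit:
{"op": "jog_arm", "data": {
  "motion": [
    {"dx": 0,"dy": 0,"dz": 0,"twist": 0},
    {"dx": 0,"dy": 0,"dz": 0,"twist": 0},
    {"dx": 0,"dy": 0,"dz": 0,"twist": 0},
    {"dx": 0,"dy": 0,"dz": 0,"twist": 0},
    {"dx": 0,"dy": 0,"dz": 0,"twist": 0},
    {"dx": 0,"dy": 0,"dz": 0,"twist": 0},
    {"dx": 0,"dy": 0,"dz": 0,"twist": 0},
    {"dx": 0,"dy": 0,"dz": 0,"twist": 0},
    {"dx": 0,"dy": 0,"dz": 0,"twist": 0},
    {"dx": 0,"dy": 0,"dz": 0,"twist": 0}
  ],
  "gripper": 0,
  "newtons": 40
}}

```text
t: 3.37
eef_pos: [0.5313, -0.0367, 0.1456]
ee_rot: [1.402, 1.571, -1.83]
force: [0.7, -0.4, 0.4]
width: 0.0265
```

```bash
python3 - <<'E'
from h import *
s,M=pose(); 
go(M,s['eef_pos'],[.423,-.311,.25],174.8)
E
```

```text
t 3.37 tcp [ 0.5313 -0.0367  0.1456] jaw deg 174.82 tilt [-0. -0.] F [ 0.71 -0.41  0.37] w 0.0265 q [ 0.3   0.21 -0.43  0.   -0.94 -0.39]
dx dy dz twist [-0.1044  0.283   0.083 ] 0.017385401683384316
```

Emit:
{"op": "jog_arm", "data": {
  "motion": [
    {"dx": 0,"dy": 0,"dz": 0,"twist": 0},
    {"dx": 0,"dy": 0,"dz": 0,"twist": 0},
    {"dx": 0,"dy": 0,"dz": 0,"twist": 0},
    {"dx": 0,"dy": 0,"dz": 0,"twist": 0},
    {"dx": 0,"dy": 0,"dz": 0,"twist": 0},
    {"dx": 0,"dy": 0,"dz": 0,"twist": 0}
  ]
}}

```text
t: 3.87
eef_pos: [0.5313, -0.0367, 0.1456]
ee_rot: [2.936, 1.571, -0.296]
force: [0.5, -1.4, -1.7]
width: 0.015
```

Emit:
{"op": "jog_arm", "data": {
  "motion": [
    {"dx": -0.002,"dy": 0,"dz": 0,"twist": 0},
    {"dx": -0.006,"dy": 0,"dz": 0,"twist": 0},
    {"dx": -0.012,"dy": 0,"dz": 0,"twist": 0},
    {"dx": -0.02,"dy": 0,"dz": 0,"twist": 0},
    {"dx": -0.03,"dy": 0,"dz": 0,"twist": 0},
    {"dx": -0.04,"dy": 0,"dz": 0,"twist": 0},
    {"dx": -0.05,"dy": 0,"dz": 0,"twist": 0},
    {"dx": -0.058,"dy": 0,"dz": 0,"twist": 0},
    {"dx": -0.064,"dy": 0,"dz": 0,"twist": 0},
    {"dx": -0.068,"dy": 0,"dz": 0,"twist": 0},
    {"dx": -0.07,"dy": 0,"dz": 0,"twist": 0},
    {"dx": -0.07,"dy": 0,"dz": 0,"twist": 0},
    {"dx": -0.07,"dy": 0,"dz": 0,"twist": 0}
  ]
}}

```text
t: 4.95
eef_pos: [0.531, -0.0367, 0.2152]
ee_rot: [0.018, 1.57, 3.069]
force: [0.3, 0.1, -6.3]
width: 0.0151
```

```bash
python3 - <<'E'
from h import *
s,M=pose(); 
go(M,s['eef_pos'],[.423,-.311,.2156],174.8)
snap('side','d2'); snap('wrist','w2')
a=cv2.imread('pics/d2.png')[100:300,150:450]; b=cv2.imread('pics/w2.png')
cv2.imwrite('pics/c2.png',np.vstack([cv2.resize(a,(450,300)),cv2.resize(b,(450,281))]))
E
```

```text
t 4.95 tcp [ 0.531  -0.0367  0.2152] jaw deg 174.81 tilt [-0.0006  0.    ] F [ 0.29  0.07 -6.29] w 0.0151 q [ 0.3   0.14 -0.33 -0.   -1.1  -0.39]
dx dy dz twist [-0.0003  0.283   0.0827] 0.00901298677865725
```

View pics/c2.png

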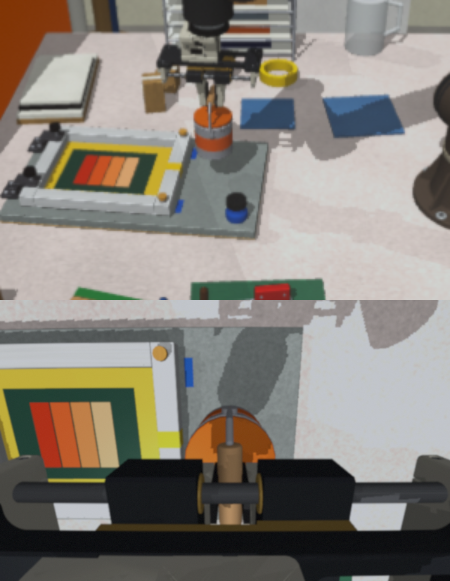

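Pail lifted, with 6.3 N on the wrist. I'm carrying it over to the tile.

Emit:
{"op": "jog_arm", "data": {
  "motion": [
    {"dx": 0,"dy": 0.004,"dz": 0.001,"twist": 0},
    {"dx": 0,"dy": 0.012,"dz": 0.003,"twist": 0},
    {"dx": 0,"dy": 0.024,"dz": 0.007,"twist": 0},
    {"dx": 0,"dy": 0.04,"dz": 0.012,"twist": 0},
    {"dx": 0,"dy": 0.058,"dz": 0.017,"twist": 0},
    {"dx": 0,"dy": 0.077,"dz": 0.022,"twist": 0},
    {"dx": 0,"dy": 0.096,"dz": 0.028,"twist": 0},
    {"dx": 0,"dy": 0.115,"dz": 0.034,"twist": 0},
    {"dx": 0,"dy": 0.134,"dz": 0.039,"twist": 0},
    {"dx": 0,"dy": 0.153,"dz": 0.045,"twist": 0},
    {"dx": 0,"dy": 0.172,"dz": 0.05,"twist": 0},
    {"dx": 0,"dy": 0.191,"dz": 0.056,"twist": 0},
    {"dx": 0,"dy": 0.21,"dz": 0.061,"twist": 0},
    {"dx": 0,"dy": 0.228,"dz": 0.067,"twist": 0},
    {"dx": 0,"dy": 0.245,"dz": 0.072,"twist": 0},
    {"dx": 0,"dy": 0.26,"dz": 0.076,"twist": 0},
    {"dx": 0,"dy": 0.271,"dz": 0.079,"twist": 0},
    {"dx": 0,"dy": 0.279,"dz": 0.082,"twist": 0},
    {"dx": 0,"dy": 0.283,"dz": 0.083,"twist": 0},
    {"dx": 0,"dy": 0.283,"dz": 0.083,"twist": 0}
  ]
}}

```text
t: 6.72
eef_pos: [0.4225, -0.3117, 0.2155]
ee_rot: [-0.006, 1.571, 3.044]
force: [0.7, -0.0, -5.9]
width: 0.0145
```

```bash
python3 - <<'E'
from h import *
s,M=pose(); 
go(M,s['eef_pos'],[.423,-.311,.1265],174.8)
snap('side','d3'); snap('scene','s3')
a=cv2.imread('pics/d3.png')[60:260,220:520]; b=cv2.imread('pics/s3.png')[100:300,130:430]
cv2.imwrite('pics/c3.png',np.vstack([cv2.resize(a,(450,300)),cv2.resize(b,(450,300))]))
E
```

```text
t 6.72 tcp [ 0.4225 -0.3117  0.2155] jaw deg 174.76 tilt [-0.0002  0.    ] F [ 0.68 -0.03 -5.93] w 0.0145 q [-0.26  0.13 -0.35  0.   -1.09  0.17]
dx dy dz twist [ 0.089  -0.0007 -0.0005] -0.04468085505146746
```

View pics/c3.png

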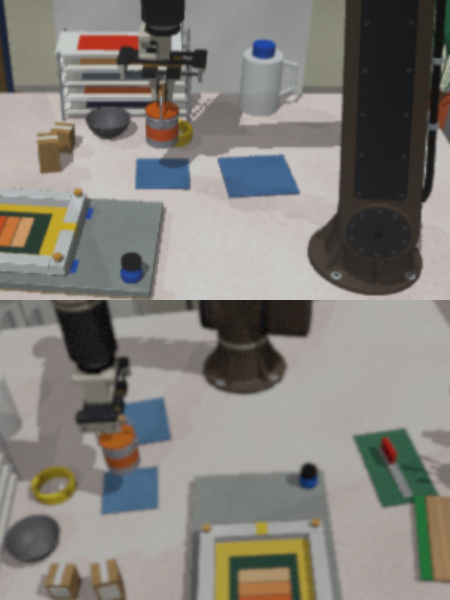

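Emit:
{"op": "jog_arm", "data": {
  "motion": [
    {"dx": 0.003,"dy": 0,"dz": 0,"twist": 0},
    {"dx": 0.009,"dy": 0,"dz": 0,"twist": 0},
    {"dx": 0.017,"dy": 0,"dz": 0,"twist": 0},
    {"dx": 0.026,"dy": 0,"dz": 0,"twist": 0},
    {"dx": 0.035,"dy": 0,"dz": 0,"twist": 0},
    {"dx": 0.044,"dy": 0,"dz": 0,"twist": 0},
    {"dx": 0.053,"dy": 0,"dz": 0,"twist": 0},
    {"dx": 0.061,"dy": 0,"dz": 0,"twist": 0},
    {"dx": 0.068,"dy": 0,"dz": 0,"twist": 0},
    {"dx": 0.074,"dy": 0,"dz": 0,"twist": 0},
    {"dx": 0.078,"dy": 0,"dz": 0,"twist": 0},
    {"dx": 0.081,"dy": 0,"dz": 0,"twist": 0},
    {"dx": 0.083,"dy": 0,"dz": 0,"twist": 0},
    {"dx": 0.085,"dy": 0,"dz": 0,"twist": 0},
    {"dx": 0.086,"dy": 0,"dz": 0,"twist": 0},
    {"dx": 0.087,"dy": 0,"dz": 0,"twist": 0},
    {"dx": 0.088,"dy": 0,"dz": 0,"twist": 0},
    {"dx": 0.088,"dy": 0,"dz": 0,"twist": 0},
    {"dx": 0.088,"dy": 0,"dz": 0,"twist": 0}
  ]
}}

```text
t: 8.4
eef_pos: [0.423, -0.311, 0.1276]
ee_rot: [2.941, 1.571, -0.291]
force: [0.7, 0.5, -6.1]
width: 0.0149
```

Emit:
{"op": "jog_arm", "data": {
  "motion": [
    {"dx": 0.0005,"dy": 0,"dz": 0,"twist": 0},
    {"dx": 0.001,"dy": 0,"dz": 0,"twist": 0},
    {"dx": 0.0015,"dy": 0,"dz": 0,"twist": 0},
    {"dx": 0.0015,"dy": 0,"dz": 0,"twist": 0}
  ]
}}

```text
t: 8.73
eef_pos: [0.4233, -0.3111, 0.1265]
ee_rot: [2.662, 1.57, -0.57]
force: [-0.9, 1.6, -1.7]
width: 0.0148
```

Emit:
{"op": "jog_arm", "data": {
  "motion": [
    {"dx": 0.0005,"dy": 0,"dz": 0,"twist": 0},
    {"dx": 0.0008,"dy": 0,"dz": 0,"twist": 0},
    {"dx": 0.0008,"dy": 0,"dz": 0,"twist": 0}
  ]
}}

```text
t: 8.98
eef_pos: [0.4235, -0.3114, 0.1265]
ee_rot: [2.584, 1.569, -0.647]
force: [-2.5, 2.9, 7.1]
width: 0.0148
```

Emit:
{"op": "jog_arm", "data": {
  "motion": [
    {"dx": 0,"dy": 0,"dz": 0,"twist": 0},
    {"dx": 0,"dy": 0,"dz": 0,"twist": 0},
    {"dx": 0,"dy": 0,"dz": 0,"twist": 0},
    {"dx": 0,"dy": 0,"dz": 0,"twist": 0},
    {"dx": 0,"dy": 0,"dz": 0,"twist": 0},
    {"dx": 0,"dy": 0,"dz": 0,"twist": 0},
    {"dx": 0,"dy": 0,"dz": 0,"twist": 0},
    {"dx": 0,"dy": 0,"dz": 0,"twist": 0},
    {"dx": 0,"dy": 0,"dz": 0,"twist": 0},
    {"dx": 0,"dy": 0,"dz": 0,"twist": 0}
  ],
  "gripper": 0.08
}}

```text
t: 9.82
eef_pos: [0.423, -0.311, 0.1252]
ee_rot: [0.236, 1.571, -2.996]
force: [-0.2, 0.8, 0.1]
width: 0.0755
```

Emit:
{"op": "jog_arm", "data": {
  "motion": [
    {"dx": -0.004,"dy": 0,"dz": 0,"twist": 0},
    {"dx": -0.012,"dy": 0,"dz": 0,"twist": 0},
    {"dx": -0.024,"dy": 0,"dz": 0,"twist": 0},
    {"dx": -0.04,"dy": 0,"dz": 0,"twist": 0},
    {"dx": -0.06,"dy": 0,"dz": 0,"twist": 0},
    {"dx": -0.08,"dy": 0,"dz": 0,"twist": 0},
    {"dx": -0.1,"dy": 0,"dz": 0,"twist": 0},
    {"dx": -0.115,"dy": 0,"dz": 0,"twist": 0},
    {"dx": -0.13,"dy": 0,"dz": 0,"twist": 0},
    {"dx": -0.14,"dy": 0,"dz": 0,"twist": 0},
    {"dx": -0.14,"dy": 0,"dz": 0,"twist": 0}
  ],
  "gripper": 0.0876
}}

```text
t: 10.73
eef_pos: [0.4239, -0.3116, 0.2681]
ee_rot: [2.797, 1.566, -0.434]
force: [-0.2, 0.3, 0.5]
width: 0.0878
```

```bash
python3 - <<'E'
from h import *
s,M=pose(); 
md,d=snap('side','d4'); ms,sc=snap('scene','s4')
a=d[100:400,220:520]; b=sc[130:280,150:350]
cv2.imwrite('pics/c4.png',np.vstack([cv2.resize(a,(500,300)),cv2.resize(b,(500,300))]))
S=lambda u,v:(360+u/4,120+v/4); D=lambda u,v:(180+u/3.6,260+v/3.6)
def T(n,a,b): x,r=tri([ms,md],[S(*a),D(*b)]); print(n,x.round(4),np.round(r,4))
T('red brush',(377,230),(381,118)); T('black brush',(413,212),(429,200)); T('cap',(367,178),(587,258)); T('blue brush',(450,258),(285,145))
# red grip contours
for n,m,f,roi in(('scene',ms,sc,(370,180,60,60)),('side',md,d,(300,270,70,50))):
    hsv=cv2.cvtColor(f,cv2.COLOR_BGR2HSV); mk=cv2.inRange(hsv,(0,110,60),(8,255,255))|cv2.inRange(hsv,(172,110,60),(180,255,255))
    x,y,w,h=roi; k=np.zeros_like(mk);k[y:y+h,x:x+w]=mk[y:y+h,x:x+w]
    c=max(cv2.findContours(k,0,1)[0],key=cv2.contourArea); print(n,cv2.contourArea(c),cv2.minAreaRect(c),cv2.boxPoints(cv2.minAreaRect(c)).round(1).tolist())
cv2.imwrite('pics/g4.png',np.vstack([cv2.resize(sc[180:250,360:440],(640,280),interpolation=2)[:, :] if 0 else cv2.resize(sc[180:245,360:460],(500,325),interpolation=2),cv2.resize(d[275:325,270:370],(500,250),interpolation=2)]))
E
```

```text
t 10.73 tcp [ 0.4239 -0.3116  0.2681] jaw deg 174.83 tilt [ 0.004  -0.0019] F [-0.2   0.26  0.49] w 0.0878 q [-0.26  0.09 -0.27  0.   -1.21  0.17]
red brush [0.5142 0.4613 0.2073] [0.0017 0.0017]
black brush [0.4832 0.5098 0.1917] [0.0007 0.0007]
cap [0.3914 0.5177 0.1503] [0.0011 0.0011]
blue brush [0.5665 0.4954 0.2206] [0.0015 0.0015]
scene 84.5 ((388.9307861328125, 199.7538604736328), (17.3648624420166, 7.069979190826416), 60.2551155090332) [[381.6000061035156, 194.0], [387.70001220703125, 190.5], [396.29998779296875, 205.5], [390.20001220703125, 209.0]]
side 255.5 ((331.0, 295.5), (13.0, 22.0), 90.0) [[320.0, 289.0], [342.0, 289.0], [342.0, 302.0], [320.0, 302.0]]
```

View pics/c4.png

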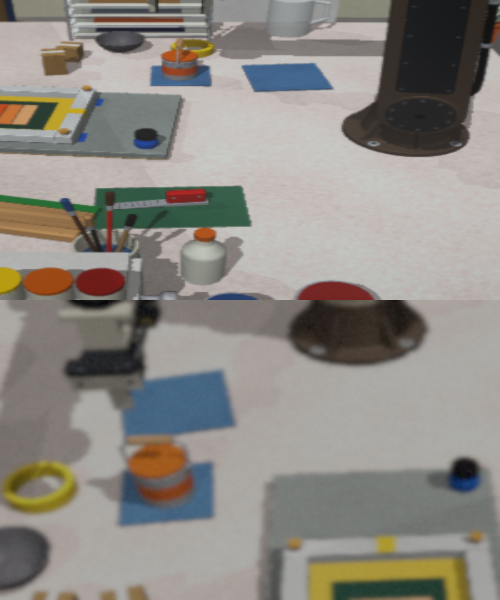

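View pics/g4.png

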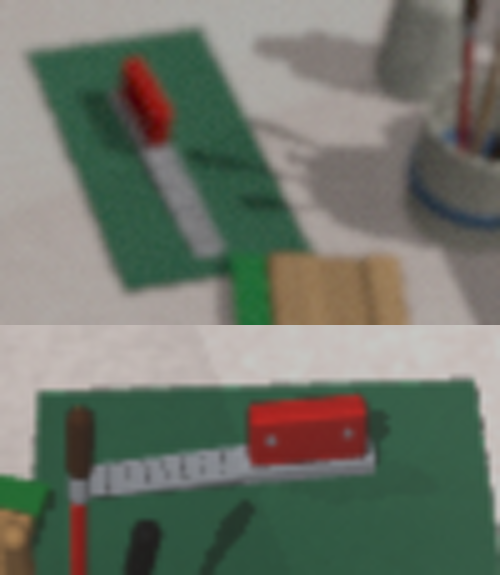

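The pail stands upright on the small tile, about at its centre (side (180,65), scene (160,475) in the crops). Nearest brush top is at y=0.46 m, clear of the gripper body. Now I'll compute the move to the gauge.

```bash
python3 - <<'E'
from h import *
s,M=pose(); 
go(M,s['eef_pos'],[.48,0,.27],-135)
go(M,s['eef_pos'],[.425,.295,.24],-84.3)
E
```

```text
t 10.83 tcp [ 0.4229 -0.3109  0.2653] jaw deg 174.81 tilt [0.0006 0.0002] F [-1.36  0.23 -1.82] w 0.0877 q [-0.26  0.09 -0.27 -0.   -1.21  0.17]
dx dy dz twist [-0.0046 -0.3148 -0.0287] -50.18873687674784
dx dy dz twist [ 0.0254 -0.6036  0.0528] -100.88873687674788
```

Emit:
{"op": "jog_arm", "data": {
  "motion": [
    {"dx": 0,"dy": -0.015,"dz": -0.002,"twist": -3},
    {"dx": -0.001,"dy": -0.045,"dz": -0.005,"twist": -8},
    {"dx": -0.002,"dy": -0.08,"dz": -0.01,"twist": -14},
    {"dx": -0.003,"dy": -0.116,"dz": -0.015,"twist": -20},
    {"dx": -0.004,"dy": -0.152,"dz": -0.02,"twist": -26},
    {"dx": -0.005,"dy": -0.188,"dz": -0.024,"twist": -32},
    {"dx": -0.005,"dy": -0.224,"dz": -0.027,"twist": -38},
    {"dx": -0.005,"dy": -0.26,"dz": -0.029,"twist": -44},
    {"dx": -0.004,"dy": -0.296,"dz": -0.029,"twist": -50},
    {"dx": -0.003,"dy": -0.332,"dz": -0.025,"twist": -56},
    {"dx": 0,"dy": -0.367,"dz": -0.019,"twist": -62},
    {"dx": 0.003,"dy": -0.401,"dz": -0.012,"twist": -68},
    {"dx": 0.007,"dy": -0.434,"dz": -0.004,"twist": -74},
    {"dx": 0.011,"dy": -0.466,"dz": 0.005,"twist": -80},
    {"dx": 0.015,"dy": -0.497,"dz": 0.014,"twist": -85},
    {"dx": 0.019,"dy": -0.527,"dz": 0.024,"twist": -90},
    {"dx": 0.022,"dy": -0.555,"dz": 0.034,"twist": -95},
    {"dx": 0.024,"dy": -0.58,"dz": 0.044,"twist": -98},
    {"dx": 0.025,"dy": -0.597,"dz": 0.05,"twist": -100},
    {"dx": 0.025,"dy": -0.604,"dz": 0.053,"twist": -100.9}
  ]
}}

```text
t: 12.5
eef_pos: [0.4237, 0.2969, 0.2385]
ee_rot: [-0.835, 1.568, -2.302]
force: [-0.1, 0.4, -0.3]
width: 0.0873
```

Emit:
{"op": "jog_arm", "data": {
  "motion": [
    {"dx": 0,"dy": 0,"dz": 0,"twist": 0},
    {"dx": 0,"dy": 0,"dz": 0,"twist": 0}
  ]
}}

```text
t: 12.67
eef_pos: [0.4244, 0.2949, 0.2394]
ee_rot: [-0.755, 1.569, -2.226]
force: [-0.3, -0.6, 0.2]
width: 0.0877
```

```bash
python3 - <<'E'
from h import *
s,M=pose(); m,f=snap('wrist','w5')
print(proj(m,[[.412,.305,.031]]))
E
```

```text
t 12.67 tcp [0.4244 0.2949 0.2394] jaw deg -84.29 tilt [-0.0011 -0.0014] F [-0.28 -0.57  0.23] w 0.0877 q [ 0.99  0.1  -0.33 -0.   -1.15  0.68]
[[316.71329928 183.79961337]]
```

View pics/w5.png

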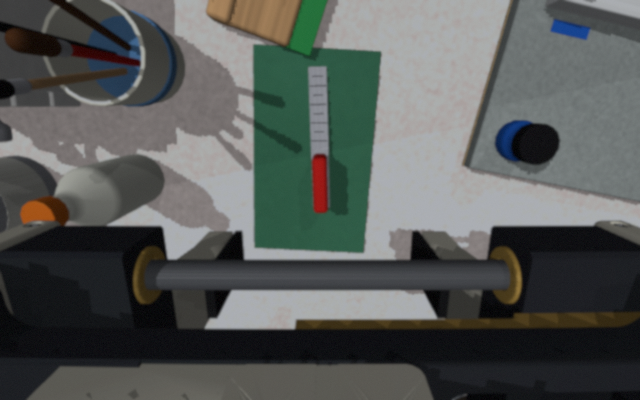

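Wrist view: the red grip spans (319,155)-(321,212) and the blade's thin end is at about (318,67). The gauge is nearly aligned with the tool already.

```bash
python3 - <<'E'
from h import *
import pickle
m=pickle.load(open('pics/w5.pkl','rb')); f=cv2.imread('pics/w5.png')
hsv=cv2.cvtColor(f,cv2.COLOR_BGR2HSV); mk=cv2.inRange(hsv,(0,150,60),(8,255,255))|cv2.inRange(hsv,(172,150,60),(180,255,255)); mk[:,:280]=0
c=max(cv2.findContours(mk,0,1)[0],key=cv2.contourArea); r=cv2.minAreaRect(c); b=cv2.boxPoints(r); print(r,b.round(1).tolist())
# blade mask: low-sat bright inside mat
k=cv2.inRange(hsv,(0,0,90),(180,60,255)); k[:,:295]=0;k[:,345:]=0;k[:60]=0;k[156:]=0
c2=max(cv2.findContours(k,0,1)[0],key=cv2.contourArea); r2=cv2.minAreaRect(c2); b2=cv2.boxPoints(r2); print(r2,b2.round(1).tolist())
print('grip top corners',plane(m,b,.047).round(4).tolist()); g=plane(m,[r[0]],.047)[0]; print('grip c',g)
b2=b2[np.argsort(b2[:,1])]; t=plane(m,[b2[:2].mean(0)],.005)[0]; base=plane(m,[b2[2:].mean(0)],.010)[0]
print('tip',t,'base',base)
ax=t-g; print('len',np.hypot(*ax[:2]),'yaw deg',np.degrees(np.arctan2(ax[1],ax[0])),'blade yaw',np.degrees(np.arctan2(*(t-base)[[1,0]])))
top=np.array(sorted(plane(m,b,.047).tolist())); d=top[2:].mean(0)-top[:2].mean(0); print('grip yaw',np.degrees(np.arctan2(d[1],d[0])),np.hypot(*d[:2]))
E
```

```text
((319.3890380859375, 183.5041046142578), (57.220027923583984, 13.620291709899902), 87.87889862060547) [[311.5, 155.1999969482422], [325.1000061035156, 154.6999969482422], [327.29998779296875, 211.8000030517578], [313.6000061035156, 212.3000030517578]]
((318.0307922363281, 110.50956726074219), (89.369140625, 19.342910766601562), 88.83085632324219) [[307.3999938964844, 66.0], [326.79998779296875, 65.5999984741211], [328.6000061035156, 155.0], [309.29998779296875, 155.39999389648438]]
grip top corners [[0.4458, 0.3131, 0.047], [0.4478, 0.299, 0.047], [0.3855, 0.2905, 0.047], [0.3834, 0.3053, 0.047]]
grip c [0.41637568 0.30206825 0.047     ]
tip [0.53832372 0.31689084 0.005     ] base [0.44122308 0.3056805  0.01      ]
len 0.12284557168769678 yaw deg 6.930215731726856 blade yaw 6.585682025370278
grip yaw 7.423793040141319 0.06287683725290151
```

```bash
python3 - <<'E'
from h import *
s,M=pose(); go(M,s['eef_pos'],[.4145,.302,.026],-83.1)
E
```

```text
t 12.72 tcp [0.4247 0.2945 0.2397] jaw deg -84.34 tilt [-0.0008 -0.001 ] F [-0.   -0.24 -0.44] w 0.0874 q [ 0.99  0.1  -0.33 -0.   -1.15  0.68]
dx dy dz twist [ 0.2137 -0.0092 -0.0087] -1.238167127694993
```

Emit:
{"op": "jog_arm", "data": {
  "motion": [
    {"dx": 0.006,"dy": -0.003,"dz": -0.003,"twist": -0.4},
    {"dx": 0.02,"dy": -0.006,"dz": -0.006,"twist": -0.8},
    {"dx": 0.04,"dy": -0.009,"dz": -0.0087,"twist": -1.2},
    {"dx": 0.06,"dy": -0.009,"dz": -0.0087,"twist": -1.2},
    {"dx": 0.08,"dy": -0.009,"dz": -0.0087,"twist": -1.2},
    {"dx": 0.1,"dy": -0.009,"dz": -0.0087,"twist": -1.2},
    {"dx": 0.12,"dy": -0.009,"dz": -0.0087,"twist": -1.2},
    {"dx": 0.138,"dy": -0.009,"dz": -0.0087,"twist": -1.2},
    {"dx": 0.155,"dy": -0.009,"dz": -0.0087,"twist": -1.2},
    {"dx": 0.17,"dy": -0.009,"dz": -0.0087,"twist": -1.2},
    {"dx": 0.182,"dy": -0.009,"dz": -0.0087,"twist": -1.2},
    {"dx": 0.192,"dy": -0.009,"dz": -0.0087,"twist": -1.2},
    {"dx": 0.2,"dy": -0.009,"dz": -0.0087,"twist": -1.2},
    {"dx": 0.206,"dy": -0.009,"dz": -0.0087,"twist": -1.2},
    {"dx": 0.21,"dy": -0.009,"dz": -0.0087,"twist": -1.2},
    {"dx": 0.213,"dy": -0.009,"dz": -0.0087,"twist": -1.2},
    {"dx": 0.2135,"dy": -0.009,"dz": -0.0087,"twist": -1.2},
    {"dx": 0.2135,"dy": -0.009,"dz": -0.0087,"twist": -1.2}
  ]
}}

```text
t: 14.22
eef_pos: [0.4151, 0.3032, 0.0269]
ee_rot: [2.35, 1.57, 0.9]
force: [0.5, 0.3, -0.5]
width: 0.0883
```

```bash
python3 - <<'E'
from h import *
s,M=pose(); m,f=snap('wrist','w6'); snap('side','d6')
d=cv2.imread('pics/d6.png')[200:360,200:440]
cv2.imwrite('pics/c6.png',np.vstack([cv2.resize(f,(480,300)),cv2.resize(d,(450,300),interpolation=2)[:, :].copy() if 0 else cv2.resize(d,(480,300),interpolation=2)]))
E
```

```text
t 14.22 tcp [0.4151 0.3032 0.0269] jaw deg -83.08 tilt [0.0002 0.0003] F [ 0.46  0.29 -0.5 ] w 0.0883 q [ 1.01  0.34 -0.59  0.   -0.64  0.68]
```

View pics/c6.png

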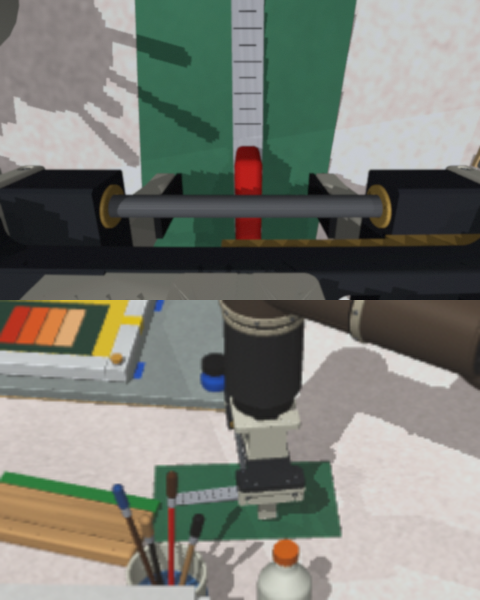

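The grip is centred between the pads at about (247,195) in the shrunken wrist picture. Closing.

Emit:
{"op": "jog_arm", "data": {
  "motion": [
    {"dx": 0,"dy": 0,"dz": 0,"twist": 0},
    {"dx": 0,"dy": 0,"dz": 0,"twist": 0},
    {"dx": 0,"dy": 0,"dz": 0,"twist": 0},
    {"dx": 0,"dy": 0,"dz": 0,"twist": 0},
    {"dx": 0,"dy": 0,"dz": 0,"twist": 0},
    {"dx": 0,"dy": 0,"dz": 0,"twist": 0},
    {"dx": 0,"dy": 0,"dz": 0,"twist": 0},
    {"dx": 0,"dy": 0,"dz": 0,"twist": 0},
    {"dx": 0,"dy": 0,"dz": 0,"twist": 0},
    {"dx": 0,"dy": 0,"dz": 0,"twist": 0},
    {"dx": 0,"dy": 0,"dz": 0,"twist": 0},
    {"dx": 0,"dy": 0,"dz": 0,"twist": 0},
    {"dx": 0,"dy": 0,"dz": 0,"twist": 0},
    {"dx": 0,"dy": 0,"dz": 0,"twist": 0},
    {"dx": 0,"dy": 0,"dz": 0,"twist": 0},
    {"dx": 0,"dy": 0,"dz": 0,"twist": 0}
  ],
  "gripper": 0,
  "newtons": 50
}}

```text
t: 15.65
eef_pos: [0.4149, 0.303, 0.0267]
ee_rot: [-0.714, 1.571, -2.164]
force: [-0.6, -0.4, -1.2]
width: 0.0159
```

```bash
python3 - <<'E'
from h import *
s,M=pose()
m,f=snap('wrist','w7')
E
```

```text
t 15.65 tcp [0.4149 0.303  0.0267] jaw deg -83.09 tilt [-0.0001 -0.0001] F [-0.65 -0.44 -1.18] w 0.0159 q [ 1.01  0.34 -0.59 -0.   -0.64  0.68]
```

View pics/w7.png

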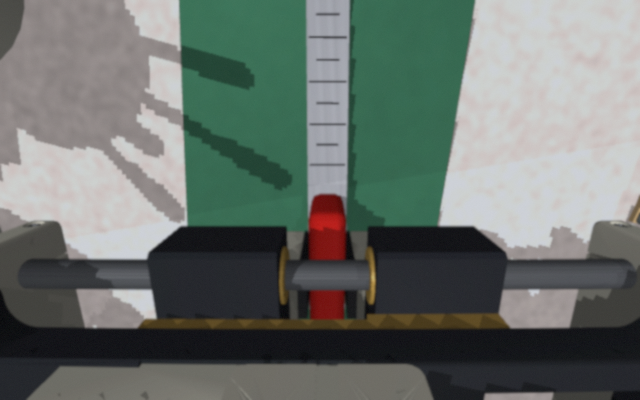

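Held with the pads 15.9 mm apart (grip width is 16 mm). I'm lifting it and moving over the apron.

Emit:
{"op": "jog_arm", "data": {
  "motion": [
    {"dx": -0.004,"dy": 0,"dz": 0,"twist": 0},
    {"dx": -0.012,"dy": 0,"dz": 0,"twist": 0},
    {"dx": -0.024,"dy": 0,"dz": 0,"twist": 0},
    {"dx": -0.04,"dy": 0,"dz": 0,"twist": 0},
    {"dx": -0.058,"dy": 0,"dz": 0,"twist": 0},
    {"dx": -0.076,"dy": 0,"dz": 0,"twist": 0},
    {"dx": -0.092,"dy": 0,"dz": 0,"twist": 0},
    {"dx": -0.103,"dy": 0,"dz": 0,"twist": 0},
    {"dx": -0.11,"dy": 0,"dz": 0,"twist": 0},
    {"dx": -0.11,"dy": 0,"dz": 0,"twist": 0}
  ]
}}

```text
t: 16.53
eef_pos: [0.4155, 0.3038, 0.1388]
ee_rot: [2.384, 1.567, 0.934]
force: [0.1, 0.9, -1.5]
width: 0.016
```

```bash
python3 - <<'E'
from h import *
s,M=pose()
go(M,s['eef_pos'],[.4516,-.0152,.1367],-95.3)
E
```

```text
t 16.53 tcp [0.4155 0.3038 0.1388] jaw deg -83.07 tilt [0.002  0.0027] F [ 0.11  0.91 -1.49] w 0.016 q [ 1.01  0.18 -0.48  0.   -0.91  0.68]
dx dy dz twist [ 0.0013 -0.0027  0.321 ] 12.227462427108208
```

Emit:
{"op": "jog_arm", "data": {
  "motion": [
    {"dx": 0,"dy": 0,"dz": 0.004,"twist": 0},
    {"dx": 0,"dy": 0,"dz": 0.012,"twist": 0.4},
    {"dx": 0,"dy": 0,"dz": 0.026,"twist": 1},
    {"dx": 0,"dy": 0,"dz": 0.044,"twist": 1.7},
    {"dx": 0,"dy": 0,"dz": 0.064,"twist": 2.4},
    {"dx": 0,"dy": 0,"dz": 0.085,"twist": 3.2},
    {"dx": 0,"dy": -0.001,"dz": 0.106,"twist": 4},
    {"dx": 0,"dy": -0.001,"dz": 0.127,"twist": 4.8},
    {"dx": 0,"dy": -0.001,"dz": 0.148,"twist": 5.6},
    {"dx": 0,"dy": -0.001,"dz": 0.169,"twist": 6.4},
    {"dx": 0,"dy": -0.002,"dz": 0.19,"twist": 7.2},
    {"dx": 0,"dy": -0.002,"dz": 0.211,"twist": 8},
    {"dx": 0,"dy": -0.002,"dz": 0.232,"twist": 8.8},
    {"dx": 0,"dy": -0.002,"dz": 0.253,"twist": 9.6},
    {"dx": 0,"dy": -0.003,"dz": 0.273,"twist": 10.4},
    {"dx": 0,"dy": -0.003,"dz": 0.291,"twist": 11.1},
    {"dx": 0,"dy": -0.003,"dz": 0.306,"twist": 11.7},
    {"dx": 0,"dy": -0.003,"dz": 0.316,"twist": 12},
    {"dx": 0,"dy": -0.003,"dz": 0.321,"twist": 12.2},
    {"dx": 0,"dy": -0.003,"dz": 0.321,"twist": 12.2}
  ]
}}

```text
t: 18.2
eef_pos: [0.4502, -0.0171, 0.1364]
ee_rot: [-1.128, 1.57, -2.793]
force: [0.2, -0.0, -1.1]
width: 0.0161
```

Emit:
{"op": "jog_arm", "data": {
  "motion": [
    {"dx": 0,"dy": 0,"dz": 0,"twist": 0},
    {"dx": 0,"dy": 0,"dz": 0,"twist": 0}
  ]
}}

```text
t: 18.37
eef_pos: [0.4506, -0.0156, 0.1367]
ee_rot: [-1.743, 1.571, 2.877]
force: [0.7, 0.3, -1.0]
width: 0.0158
```

```bash
python3 - <<'E'
from h import *
s,M=pose()
m,f=snap('wrist','w8'); snap('scene','s8')
b=cv2.imread('pics/s8.png')[170:320,220:420]; cv2.imwrite('pics/s8c.png',cv2.resize(b,(640,480),interpolation=2))
E
```

```text
t 18.37 tcp [ 0.4506 -0.0156  0.1367] jaw deg -95.26 tilt [-0.0001  0.    ] F [ 0.66  0.34 -1.04] w 0.0158 q [ 0.4   0.08 -0.61 -0.   -0.88  1.07]
```

View pics/w8.png

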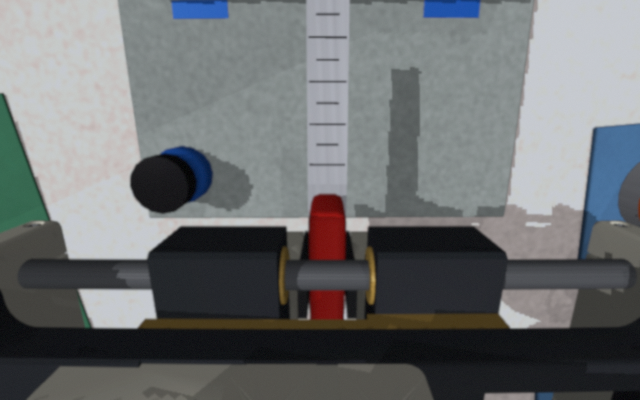

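View pics/s8c.png

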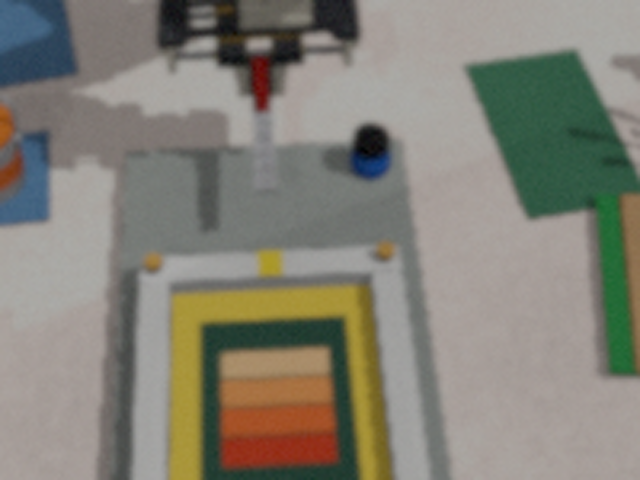

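Wrist view: the bed's front edge is level at row ~217, from (150,217) to (505,217). Blue bed marks end near rows 17-18, and the blade sits centred at column ~327. The scene crop shows the blade in line with the tape mark at (270,263).

```bash
python3 - <<'E'
from h import *
import pickle
m=pickle.load(open('pics/w8.pkl','rb')); f=cv2.imread('pics/w8.png'); g=cv2.cvtColor(f,cv2.COLOR_BGR2GRAY).astype(float)
hsv=cv2.cvtColor(f,cv2.COLOR_BGR2HSV)
bl=cv2.inRange(hsv,(105,150,60),(125,255,255))
for x0,x1 in((160,240),(415,490)):
    k=bl[:25,x0:x1]; ys,xs=np.nonzero(k); print('blue',xs.min()+x0,xs.max()+x0,ys.max())
    P=plane(m,[(xs.min()+x0,ys.max()+.5),(xs.max()+x0+.5,ys.max()+.5)],.025); print(P.round(4).tolist())
# bed front edge: gradient along columns
pts=[]
for x in list(range(215,300,6))+list(range(365,500,6)):
    c=cv2.GaussianBlur(g,(5,5),0)[205:228,x]; d=np.abs(np.diff(c)); pts.append((x,205+d.argmax()+.5,d.max()))
pts=np.array(pts); print(pts[:,1])
med=np.median(pts[:,1]); pts=pts[np.abs(pts[:,1]-med)<4]
P=plane(m,pts[:,:2],.025); a,b=np.polyfit(P[:,1],P[:,0],1); yaw=np.arctan(-a); print('bed yaw rad',yaw,'deg',np.degrees(yaw),'front at y=-.02:',a*-.02+b, 'resid',np.std(P[:,0]-a*P[:,1]-b))
# side edges
for rng,nm in(((110,170),'left'),((490,545),'right')):
    q=[]
    for y in range(15,200,8):
        if nm=='left' and y>150: continue
        r=cv2.GaussianBlur(hsv[:,:,2].astype(float),(5,5),0)[y,rng[0]:rng[1]]; d=np.abs(np.diff(r)); q.append((rng[0]+d.argmax()+.5,y))
    Q=plane(m,q,.025); cy=np.polyfit(Q[:,0],Q[:,1],1); print(nm,'yaw deg',np.degrees(np.arctan(cy[0])),'y at x=.5',np.polyval(cy,.5),np.array(q)[:,0].round())
# w1
m1=pickle.load(open('pics/w1.pkl','rb')); c=lambda u,v:(200+u/2.2,40+v/2.2)
print('w1 tape front edge',plane(m1,[c(134,308),c(138,357)],.0545).round(4).tolist())
print('w1 tape front bottom',plane(m1,[c(137,308),c(141,357)],.0545).round(4).tolist())
print('w1 knob edge',plane(m1,[c(118,48),c(143,566)],.0545).round(4).tolist())
print('w1 bed front',plane(m1,[c(493,10),c(457,570)],.025).round(4).tolist())
print('w1 blue',plane(m1,[c(149,93),c(149,178),c(173,93),c(173,178),c(164,446),c(186,446)],.025).round(4).tolist())
E
```

```text
blue 172 227 17
[[0.5953, 0.0841, 0.025], [0.5913, 0.0439, 0.025]]
blue 424 479 16
[[0.5789, -0.0976, 0.025], [0.5755, -0.1378, 0.025]]
[226.5 226.5 226.5 226.5 226.5 226.5 226.5 226.5 226.5 226.5 226.5 226.5
 217.5 217.5 217.5 217.5 226.5 226.5 225.5 226.5 226.5 226.5 226.5 225.5
 226.5 225.5 225.5 225.5 226.5 225.5 225.5 225.5 225.5 225.5 205.5 216.5
 216.5 216.5]
bed yaw rad -0.08837273645673471 deg -5.063384822992804 front at y=-.02: 0.42443848695884395 resid 0.00029990834235478785
left yaw deg -5.2121755050935725 y at x=.5 0.1314007368473088 [120. 120. 122. 122. 124. 124. 126. 128. 128. 130. 130. 132. 132. 134.
 136. 136. 138.]
right yaw deg -4.96561076567731 y at x=.5 -0.17111869508588232 [534. 534. 532. 530. 528. 528. 528. 528. 524. 524. 524. 522. 520. 520.
 518. 518. 516. 516. 514. 512. 512. 510. 510. 508.]
w1 tape front edge [[0.6003, -0.0392, 0.0545], [0.6017, -0.0151, 0.0545]]
w1 tape front bottom [[0.5988, -0.039, 0.0545], [0.6003, -0.015, 0.0545]]
w1 knob edge [[0.5911, -0.1534, 0.0545], [0.6152, 0.098, 0.0545]]
w1 bed front [[0.4212, -0.1588, 0.025], [0.4449, 0.1348, 0.025]]
w1 blue [[0.5851, -0.1364, 0.025], [0.5904, -0.0972, 0.025], [0.5737, -0.1354, 0.025], [0.5787, -0.0961, 0.025], [0.6015, 0.0439, 0.025], [0.5896, 0.045, 0.025]]
```

Bed yaw is about -5.2° and the rail mark about (0.601,-0.028). Gauge line passes within 1.5 mm of that. I'm lowering onto the bed.

Emit:
{"op": "jog_arm", "data": {
  "motion": [
    {"dx": 0.004,"dy": 0,"dz": 0,"twist": 0},
    {"dx": 0.012,"dy": 0,"dz": 0,"twist": 0},
    {"dx": 0.024,"dy": 0,"dz": 0,"twist": 0},
    {"dx": 0.038,"dy": 0,"dz": 0,"twist": 0},
    {"dx": 0.052,"dy": 0,"dz": 0,"twist": 0},
    {"dx": 0.064,"dy": 0,"dz": 0,"twist": 0},
    {"dx": 0.074,"dy": 0,"dz": 0,"twist": 0},
    {"dx": 0.081,"dy": 0,"dz": 0,"twist": 0},
    {"dx": 0.085,"dy": 0,"dz": 0,"twist": 0},
    {"dx": 0.086,"dy": 0,"dz": 0,"twist": 0},
    {"dx": 0.086,"dy": 0,"dz": 0,"twist": 0},
    {"dx": 0.086,"dy": 0,"dz": 0,"twist": 0}
  ]
}}

```text
t: 19.47
eef_pos: [0.451, -0.0158, 0.0511]
ee_rot: [1.926, 1.57, 0.263]
force: [0.3, -0.7, -1.0]
width: 0.0156
```

```bash
python3 - <<'E'
from h import *
s,M=pose()
m,f=snap('wrist','w9'); snap('side','d9')
b=cv2.imread('pics/d9.png')[160:280,150:350]; cv2.imwrite('pics/d9c.png',np.vstack([cv2.resize(b,(480,288),interpolation=2),cv2.resize(f,(480,300))]))
E
```

```text
t 19.47 tcp [ 0.451  -0.0158  0.0511] jaw deg -95.27 tilt [0.0007 0.0002] F [ 0.25 -0.75 -0.99] w 0.0156 q [ 0.4   0.21 -0.71  0.   -0.65  1.07]
```

View pics/d9c.png

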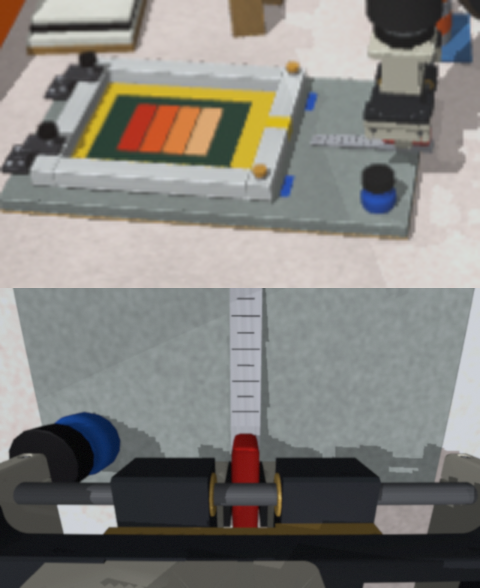

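The blade tip at (311,140) in the side crop is just short of the rail, in line with the tape at (280,122). Lowering to contact.

Emit:
{"op": "jog_arm", "data": {
  "motion": [
    {"dx": 0.0005,"dy": 0,"dz": 0,"twist": 0},
    {"dx": 0.001,"dy": 0,"dz": 0,"twist": 0},
    {"dx": 0.0015,"dy": 0,"dz": 0,"twist": 0},
    {"dx": 0.002,"dy": 0,"dz": 0,"twist": 0},
    {"dx": 0.002,"dy": 0,"dz": 0,"twist": 0},
    {"dx": 0.002,"dy": 0,"dz": 0,"twist": 0}
  ]
}}

```text
t: 20.07
eef_pos: [0.4506, -0.016, 0.0487]
ee_rot: [1.93, 1.571, 0.267]
force: [1.1, -0.0, -1.8]
width: 0.0156
```

```bash
python3 - <<'E'
from h import *
pose()
E
```

```text
t 20.07 tcp [ 0.4506 -0.016   0.0487] jaw deg -95.28 tilt [0. 0.] F [ 1.09 -0.01 -1.83] w 0.0156 q [ 0.4   0.22 -0.71  0.   -0.64  1.07]
```

Emit:
{"op": "jog_arm", "data": {
  "motion": [
    {"dx": 0.0003,"dy": 0,"dz": 0,"twist": 0},
    {"dx": 0.0005,"dy": 0,"dz": 0,"twist": 0},
    {"dx": 0.0005,"dy": 0,"dz": 0,"twist": 0},
    {"dx": 0.0005,"dy": 0,"dz": 0,"twist": 0}
  ]
}}

```text
t: 20.4
eef_pos: [0.4507, -0.016, 0.0487]
ee_rot: [1.181, 1.571, -0.482]
force: [-2.9, 1.2, 6.3]
width: 0.0154
```

```bash
python3 - <<'E'
from h import *
pose()
E
```

```text
t 20.4 tcp [ 0.4507 -0.016   0.0487] jaw deg -95.27 tilt [ 0.0001 -0.0001] F [-2.85  1.22  6.33] w 0.0154 q [ 0.4   0.22 -0.71  0.   -0.64  1.07]
```

Emit:
{"op": "jog_arm", "data": {
  "motion": [
    {"dx": -0.0003,"dy": 0.001,"dz": 0,"twist": 0},
    {"dx": -0.0003,"dy": 0.003,"dz": 0,"twist": 0},
    {"dx": -0.0003,"dy": 0.006,"dz": 0,"twist": 0},
    {"dx": -0.0003,"dy": 0.009,"dz": 0,"twist": 0},
    {"dx": -0.0003,"dy": 0.012,"dz": 0,"twist": 0},
    {"dx": -0.0003,"dy": 0.015,"dz": 0,"twist": 0},
    {"dx": -0.0003,"dy": 0.018,"dz": 0,"twist": 0},
    {"dx": -0.0003,"dy": 0.02,"dz": 0,"twist": 0},
    {"dx": -0.0003,"dy": 0.02,"dz": 0,"twist": 0},
    {"dx": -0.0003,"dy": 0.02,"dz": 0,"twist": 0}
  ]
}}

```text
t: 21.23
eef_pos: [0.4708, -0.018, 0.0487]
ee_rot: [-0.171, 1.57, -1.834]
force: [-0.4, -1.4, 5.2]
width: 0.0153
```

```bash
python3 - <<'E'
from h import *
pose(); m,f=snap('wrist','w10'); snap('side','d10')
b=cv2.imread('pics/d10.png')[170:270,190:340]; cv2.imwrite('pics/d10c.png',np.vstack([cv2.resize(b,(480,320),interpolation=2),cv2.resize(f,(400,250))[:, :].copy() if 0 else cv2.resize(f,(480,280))]))
E
```

```text
t 21.23 tcp [ 0.4708 -0.018   0.0487] jaw deg -95.28 tilt [-0.0001 -0.0003] F [-0.37 -1.35  5.17] w 0.0153 q [ 0.38  0.25 -0.67  0.   -0.66  1.1 ]
```

View pics/d10c.png

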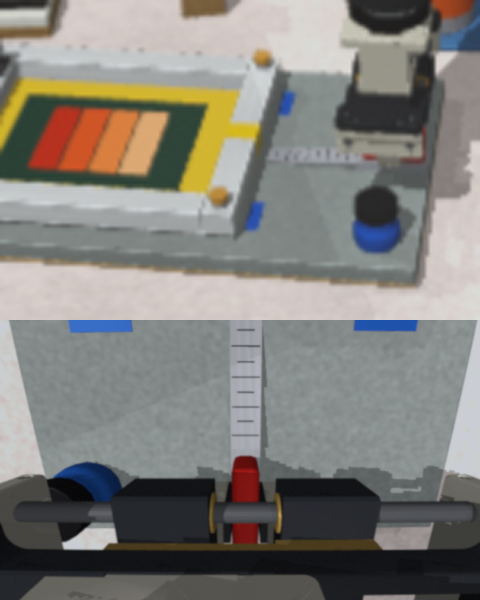

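Emit:
{"op": "jog_arm", "data": {
  "motion": [
    {"dx": -0.0002,"dy": 0.001,"dz": 0,"twist": 0},
    {"dx": -0.0002,"dy": 0.003,"dz": 0,"twist": 0},
    {"dx": -0.0002,"dy": 0.005,"dz": 0,"twist": 0},
    {"dx": -0.0002,"dy": 0.007,"dz": 0,"twist": 0},
    {"dx": -0.0002,"dy": 0.009,"dz": 0,"twist": 0},
    {"dx": -0.0002,"dy": 0.011,"dz": 0,"twist": 0},
    {"dx": -0.0002,"dy": 0.013,"dz": 0,"twist": 0},
    {"dx": -0.0002,"dy": 0.015,"dz": 0,"twist": 0},
    {"dx": -0.0002,"dy": 0.017,"dz": 0,"twist": 0},
    {"dx": -0.0002,"dy": 0.019,"dz": 0,"twist": 0},
    {"dx": -0.0002,"dy": 0.02,"dz": 0,"twist": 0},
    {"dx": -0.0002,"dy": 0.02,"dz": 0,"twist": 0},
    {"dx": -0.0002,"dy": 0.02,"dz": 0,"twist": 0}
  ]
}}

```text
t: 22.42
eef_pos: [0.4909, -0.0196, 0.0487]
ee_rot: [1.817, 1.57, 0.154]
force: [0.1, -0.5, -0.0]
width: 0.0158
```

```bash
python3 - <<'E'
from h import *
pose(); m,f=snap('wrist','w11'); snap('side','d11')
b=cv2.imread('pics/d11.png')[170:270,190:340]; cv2.imwrite('pics/d11c.png',np.vstack([cv2.resize(b,(480,320),interpolation=2),cv2.resize(f,(480,280))]))
E
```

```text
t 22.42 tcp [ 0.4909 -0.0196  0.0487] jaw deg -95.28 tilt [0.0006 0.0001] F [ 0.1  -0.53 -0.01] w 0.0158 q [ 0.36  0.27 -0.62  0.   -0.67  1.12]
```

View pics/d11c.png

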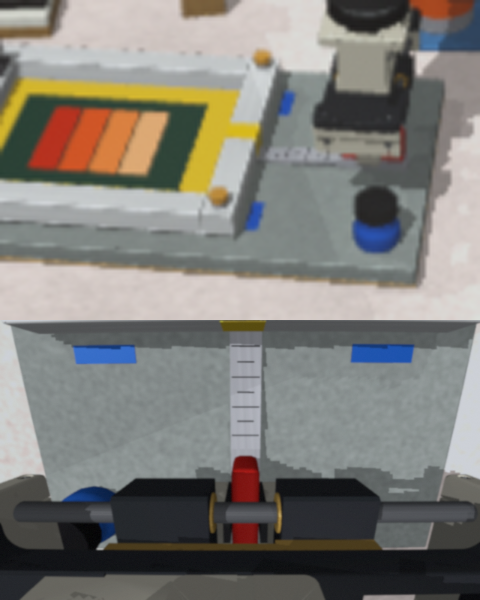

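Wrist view: the rail face with tape at (243,326), blade at column 245, its thin end already under the rail with no drag. I'm advancing in small steps and watching the force.

Emit:
{"op": "jog_arm", "data": {
  "motion": [
    {"dx": 0,"dy": 0.001,"dz": 0,"twist": 0},
    {"dx": 0,"dy": 0.002,"dz": 0,"twist": 0},
    {"dx": 0,"dy": 0.003,"dz": 0,"twist": 0},
    {"dx": 0,"dy": 0.004,"dz": 0,"twist": 0},
    {"dx": 0,"dy": 0.005,"dz": 0,"twist": 0},
    {"dx": 0,"dy": 0.005,"dz": 0,"twist": 0}
  ]
}}

```text
t: 23.02
eef_pos: [0.4957, -0.0201, 0.0487]
ee_rot: [1.876, 1.571, 0.213]
force: [-0.2, -1.0, -1.2]
width: 0.0157
```

Emit:
{"op": "jog_arm", "data": {
  "motion": [
    {"dx": 0,"dy": 0.001,"dz": 0,"twist": 0},
    {"dx": 0,"dy": 0.002,"dz": 0,"twist": 0},
    {"dx": 0,"dy": 0.003,"dz": 0,"twist": 0},
    {"dx": 0,"dy": 0.003,"dz": 0,"twist": 0}
  ]
}}

```text
t: 23.35
eef_pos: [0.4987, -0.0204, 0.0487]
ee_rot: [1.706, 1.571, 0.043]
force: [0.1, -0.3, -0.9]
width: 0.0158
```

Emit:
{"op": "jog_arm", "data": {
  "motion": [
    {"dx": 0,"dy": 0.001,"dz": 0,"twist": 0},
    {"dx": 0,"dy": 0.002,"dz": 0,"twist": 0},
    {"dx": 0,"dy": 0.003,"dz": 0,"twist": 0},
    {"dx": 0,"dy": 0.003,"dz": 0,"twist": 0}
  ]
}}

```text
t: 23.68
eef_pos: [0.5017, -0.0206, 0.0488]
ee_rot: [1.831, 1.571, 0.168]
force: [0.1, -1.3, -1.1]
width: 0.0155
```

Emit:
{"op": "jog_arm", "data": {
  "motion": [
    {"dx": 0.0002,"dy": 0.001,"dz": 0,"twist": 0},
    {"dx": 0.0002,"dy": 0.002,"dz": 0,"twist": 0},
    {"dx": 0.0002,"dy": 0.003,"dz": 0,"twist": 0},
    {"dx": 0.0002,"dy": 0.003,"dz": 0,"twist": 0},
    {"dx": 0.0002,"dy": 0.003,"dz": 0,"twist": 0}
  ]
}}

```text
t: 24.1
eef_pos: [0.5045, -0.021, 0.0487]
ee_rot: [1.382, 1.571, -0.281]
force: [-2.1, -0.1, 3.8]
width: 0.016
```

Emit:
{"op": "jog_arm", "data": {
  "motion": [
    {"dx": 0,"dy": 0.001,"dz": 0,"twist": 0},
    {"dx": 0,"dy": 0.002,"dz": 0,"twist": 0},
    {"dx": 0,"dy": 0.003,"dz": 0,"twist": 0},
    {"dx": 0,"dy": 0.003,"dz": 0,"twist": 0}
  ]
}}

```text
t: 24.43
eef_pos: [0.5072, -0.0213, 0.0487]
ee_rot: [-1.01, 1.57, -2.673]
force: [-2.4, -0.1, 5.6]
width: 0.016
```

```bash
python3 - <<'E'
from h import *
pose(); m,f=snap('wrist','w12'); snap('side','d12')
b=cv2.imread('pics/d12.png')[170:270,190:340]; cv2.imwrite('pics/d12c.png',np.vstack([cv2.resize(b,(480,320),interpolation=2),cv2.resize(f,(480,280))]))
E
```

```text
t 24.43 tcp [ 0.5072 -0.0213  0.0487] jaw deg -95.28 tilt [-0.0004 -0.0002] F [-2.41 -0.1   5.63] w 0.016 q [ 0.35  0.3  -0.59  0.   -0.69  1.13]
```

View pics/d12c.png

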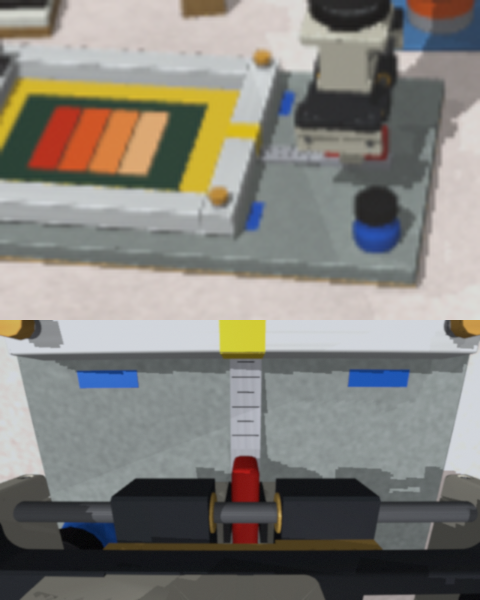

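Fx of -2.4 N goes with 6.6 N of bed pressure, so it's mostly bed friction. I'm easing the pressure off to tell rail drag apart.

Emit:
{"op": "jog_arm", "data": {
  "motion": [
    {"dx": -0.0002,"dy": 0,"dz": 0,"twist": 0},
    {"dx": -0.0002,"dy": 0.001,"dz": 0,"twist": 0},
    {"dx": -0.0002,"dy": 0.002,"dz": 0,"twist": 0},
    {"dx": -0.0002,"dy": 0.002,"dz": 0,"twist": 0}
  ]
}}

```text
t: 24.87
eef_pos: [0.5097, -0.0213, 0.0487]
ee_rot: [1.658, 1.571, -0.005]
force: [0.2, -0.6, 2.2]
width: 0.0154
```

Emit:
{"op": "jog_arm", "data": {
  "motion": [
    {"dx": 0,"dy": 0.001,"dz": 0,"twist": 0},
    {"dx": 0,"dy": 0.002,"dz": 0,"twist": 0},
    {"dx": 0,"dy": 0.002,"dz": 0,"twist": 0},
    {"dx": 0,"dy": 0.002,"dz": 0,"twist": 0}
  ]
}}

```text
t: 25.2
eef_pos: [0.5117, -0.0215, 0.0487]
ee_rot: [1.795, 1.57, 0.132]
force: [1.0, -0.5, 0.6]
width: 0.0159
```

Emit:
{"op": "jog_arm", "data": {
  "motion": [
    {"dx": 0,"dy": 0.001,"dz": 0,"twist": 0},
    {"dx": 0,"dy": 0.002,"dz": 0,"twist": 0},
    {"dx": 0,"dy": 0.002,"dz": 0,"twist": 0},
    {"dx": 0,"dy": 0.002,"dz": 0,"twist": 0}
  ]
}}

```text
t: 25.53
eef_pos: [0.5137, -0.0217, 0.0487]
ee_rot: [1.805, 1.57, 0.142]
force: [0.3, -1.0, -0.7]
width: 0.0156
```

Emit:
{"op": "jog_arm", "data": {
  "motion": [
    {"dx": 0.0001,"dy": 0.001,"dz": 0,"twist": 0},
    {"dx": 0.0001,"dy": 0.002,"dz": 0,"twist": 0},
    {"dx": 0.0001,"dy": 0.002,"dz": 0,"twist": 0},
    {"dx": 0.0001,"dy": 0.002,"dz": 0,"twist": 0}
  ]
}}

```text
t: 25.87
eef_pos: [0.5155, -0.0219, 0.0487]
ee_rot: [1.669, 1.571, 0.006]
force: [-2.0, 0.5, 2.3]
width: 0.0158
```

Emit:
{"op": "jog_arm", "data": {
  "motion": [
    {"dx": 0,"dy": 0.001,"dz": 0,"twist": 0},
    {"dx": 0,"dy": 0.002,"dz": 0,"twist": 0},
    {"dx": 0,"dy": 0.002,"dz": 0,"twist": 0},
    {"dx": 0,"dy": 0.002,"dz": 0,"twist": 0}
  ]
}}

```text
t: 26.2
eef_pos: [0.5175, -0.0221, 0.0487]
ee_rot: [1.473, 1.571, -0.19]
force: [-2.1, 0.1, 3.3]
width: 0.0158
```

Emit:
{"op": "jog_arm", "data": {
  "motion": [
    {"dx": 0,"dy": 0.001,"dz": 0,"twist": 0},
    {"dx": 0,"dy": 0.002,"dz": 0,"twist": 0},
    {"dx": 0,"dy": 0.002,"dz": 0,"twist": 0},
    {"dx": 0,"dy": 0.002,"dz": 0,"twist": 0}
  ]
}}

```text
t: 26.53
eef_pos: [0.5194, -0.0223, 0.0487]
ee_rot: [1.568, 1.571, -0.095]
force: [-2.6, -0.8, 4.0]
width: 0.0161
```

Emit:
{"op": "jog_arm", "data": {
  "motion": [
    {"dx": -0.0001,"dy": 0,"dz": 0,"twist": 0},
    {"dx": -0.0001,"dy": 0.001,"dz": 0,"twist": 0},
    {"dx": -0.0001,"dy": 0.001,"dz": 0,"twist": 0},
    {"dx": -0.0001,"dy": 0.001,"dz": 0,"twist": 0}
  ]
}}

```text
t: 26.87
eef_pos: [0.5205, -0.0224, 0.0487]
ee_rot: [1.68, 1.571, 0.017]
force: [-1.8, -0.6, 2.6]
width: 0.016
```

```bash
cat >> h.py <<'E'
def lift(tag):
    md,d=snap('side','d'+tag); ms,s=snap('scene','s'+tag)
    # knob / rail top patches vs. reference
    out=[]
    for ref,im,m,pts in(('d9',d,md,[(.6259,.0821,.062),(.6059,-.1412,.062),(.617,-.0286,.0545)]),('s8',s,ms,[(.6259,.0821,.062),(.6059,-.1412,.062),(.617,-.0286,.0545)])):
        r=cv2.imread(f'pics/{ref}.png')
        for X in pts:
            p=proj(m,[X])[0]; up=proj(m,[np.array(X)+[0,0,.001]])[0]-p
            x,y=p.round().astype(int); w=9
            A=cv2.cvtColor(r,6)[y-w:y+w,x-w:x+w].astype(np.float32);B=cv2.cvtColor(im,6)[y-w:y+w,x-w:x+w].astype(np.float32)
            sh,resp=cv2.phaseCorrelate(A,B,cv2.createHanningWindow((2*w,2*w),cv2.CV_32F))
            out.append((ref,np.round(sh,2).tolist(),'px/mm',up.round(2).tolist(),'lift mm~',round(float(np.dot(sh,up)/np.dot(up,up)),2),round(resp,2)))
    for o in out: print(*o)
E
python3 - <<'E'
from h import *
pose(); m,f=snap('wrist','w13'); lift('13')
b=cv2.imread('pics/d13.png')[170:270,190:340]; cv2.imwrite('pics/d13c.png',np.vstack([cv2.resize(b,(480,320),interpolation=2),cv2.resize(f,(480,280))]))
E
```

```text
t 26.87 tcp [ 0.5205 -0.0224  0.0487] jaw deg -95.28 tilt [0.0001 0.    ] F [-1.77 -0.6   2.62] w 0.016 q [ 0.33  0.31 -0.56  0.   -0.7   1.14]
d9 [-0.04, 0.02] px/mm [-0.03, -0.26] lift mm~ -0.06 1.0
d9 [-0.01, 0.02] px/mm [-0.02, -0.25] lift mm~ -0.09 1.0
d9 [-0.1, -0.05] px/mm [-0.02, -0.25] lift mm~ 0.22 0.96
s8 [-0.25, 0.04] px/mm [0.01, -0.2] lift mm~ -0.28 0.91
s8 [0.13, -0.12] px/mm [-0.03, -0.2] lift mm~ 0.52 0.89
s8 [-0.01, -0.49] px/mm [-0.01, -0.2] lift mm~ 2.47 0.88
```

View pics/d13c.png

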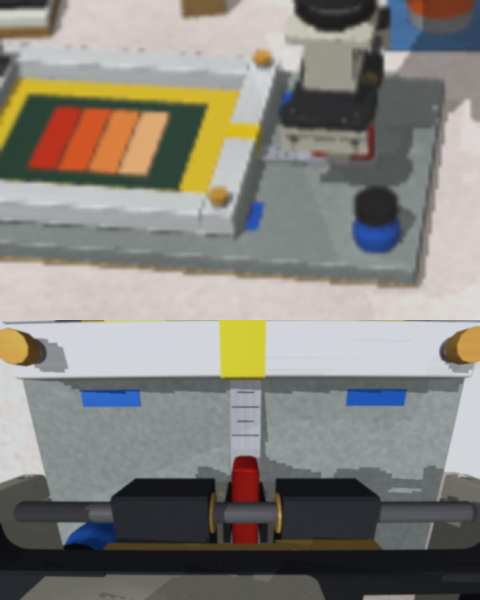

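The side-view knobs haven't moved (±0.1 mm), so there's no lift. Continuing.

Emit:
{"op": "jog_arm", "data": {
  "motion": [
    {"dx": -0.0001,"dy": 0.001,"dz": 0,"twist": 0},
    {"dx": -0.0001,"dy": 0.002,"dz": 0,"twist": 0},
    {"dx": -0.0001,"dy": 0.002,"dz": 0,"twist": 0},
    {"dx": -0.0001,"dy": 0.002,"dz": 0,"twist": 0}
  ]
}}

```text
t: 27.35
eef_pos: [0.5226, -0.0225, 0.0487]
ee_rot: [1.966, 1.571, 0.303]
force: [-0.1, -0.5, -1.2]
width: 0.0156
```

Emit:
{"op": "jog_arm", "data": {
  "motion": [
    {"dx": 0,"dy": 0.001,"dz": 0,"twist": 0},
    {"dx": 0,"dy": 0.002,"dz": 0,"twist": 0},
    {"dx": 0,"dy": 0.002,"dz": 0,"twist": 0},
    {"dx": 0,"dy": 0.002,"dz": 0,"twist": 0}
  ]
}}

```text
t: 27.68
eef_pos: [0.5244, -0.0228, 0.0488]
ee_rot: [1.698, 1.571, 0.035]
force: [-0.2, -0.0, -1.1]
width: 0.0158
```

Emit:
{"op": "jog_arm", "data": {
  "motion": [
    {"dx": 0,"dy": 0.001,"dz": 0,"twist": 0},
    {"dx": 0,"dy": 0.002,"dz": 0,"twist": 0},
    {"dx": 0,"dy": 0.002,"dz": 0,"twist": 0},
    {"dx": 0,"dy": 0.002,"dz": 0,"twist": 0}
  ]
}}

```text
t: 28.02
eef_pos: [0.5264, -0.023, 0.0488]
ee_rot: [1.63, 1.571, -0.033]
force: [-0.4, 0.1, -1.2]
width: 0.0157
```

```bash
python3 - <<'E'
from h import *
pose(); lift('14')
E
```

```text
t 28.02 tcp [ 0.5264 -0.023   0.0488] jaw deg -95.29 tilt [ 0. -0.] F [-0.45  0.1  -1.19] w 0.0157 q [ 0.33  0.32 -0.54  0.   -0.7   1.15]
d9 [-0.08, -0.04] px/mm [-0.03, -0.26] lift mm~ 0.16 1.02
d9 [-0.1, 0.09] px/mm [-0.02, -0.25] lift mm~ -0.33 1.0
d9 [-0.02, 0.04] px/mm [-0.02, -0.25] lift mm~ -0.16 0.97
s8 [0.03, -0.07] px/mm [0.01, -0.2] lift mm~ 0.36 1.03
s8 [0.07, -0.2] px/mm [-0.03, -0.2] lift mm~ 0.95 0.94
s8 [-0.03, -0.41] px/mm [-0.01, -0.2] lift mm~ 2.09 0.85
```

Emit:
{"op": "jog_arm", "data": {
  "motion": [
    {"dx": 0,"dy": 0.001,"dz": 0,"twist": 0},
    {"dx": 0,"dy": 0.002,"dz": 0,"twist": 0},
    {"dx": 0,"dy": 0.002,"dz": 0,"twist": 0},
    {"dx": 0,"dy": 0.002,"dz": 0,"twist": 0}
  ]
}}

```text
t: 28.45
eef_pos: [0.5284, -0.0231, 0.0488]
ee_rot: [-3.045, 1.571, 1.575]
force: [0.7, 1.0, -1.1]
width: 0.016
```

Emit:
{"op": "jog_arm", "data": {
  "motion": [
    {"dx": 0,"dy": 0.001,"dz": 0,"twist": 0},
    {"dx": 0,"dy": 0.002,"dz": 0,"twist": 0},
    {"dx": 0,"dy": 0.002,"dz": 0,"twist": 0},
    {"dx": 0,"dy": 0.002,"dz": 0,"twist": 0}
  ]
}}

```text
t: 28.78
eef_pos: [0.5304, -0.0233, 0.0488]
ee_rot: [1.993, 1.571, 0.33]
force: [-0.4, -0.7, -1.3]
width: 0.0156
```

Emit:
{"op": "jog_arm", "data": {
  "motion": [
    {"dx": 0,"dy": 0.001,"dz": 0,"twist": 0},
    {"dx": 0,"dy": 0.002,"dz": 0,"twist": 0},
    {"dx": 0,"dy": 0.002,"dz": 0,"twist": 0},
    {"dx": 0,"dy": 0.002,"dz": 0,"twist": 0}
  ]
}}

```text
t: 29.12
eef_pos: [0.5324, -0.0235, 0.0488]
ee_rot: [1.712, 1.571, 0.049]
force: [0.6, -0.0, -2.3]
width: 0.0157
```

```bash
python3 - <<'E'
from h import *
pose(); m,f=snap('wrist','w15'); lift('15')
b=cv2.imread('pics/d15.png')[170:270,190:340]; cv2.imwrite('pics/d15c.png',np.vstack([cv2.resize(b,(480,320),interpolation=2),cv2.resize(f,(480,280))]))
E
```

```text
t 29.12 tcp [ 0.5324 -0.0235  0.0488] jaw deg -95.28 tilt [0.0001 0.    ] F [ 0.6  -0.04 -2.33] w 0.0157 q [ 0.32  0.33 -0.53  0.   -0.71  1.15]
d9 [-0.05, -0.01] px/mm [-0.03, -0.26] lift mm~ 0.06 1.02
d9 [0.04, -0.06] px/mm [-0.02, -0.25] lift mm~ 0.22 0.95
d9 [-0.05, -0.05] px/mm [-0.02, -0.25] lift mm~ 0.19 0.95
s8 [0.09, -0.31] px/mm [0.01, -0.2] lift mm~ 1.57 0.95
s8 [-0.19, 0.27] px/mm [-0.03, -0.2] lift mm~ -1.21 0.95
s8 [-0.29, -0.16] px/mm [-0.01, -0.2] lift mm~ 0.89 0.94
```

View pics/d15c.png

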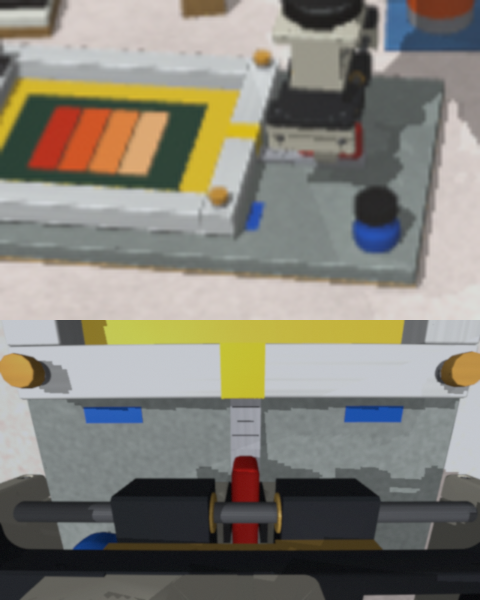

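```bash
python3 - <<'E'
from h import *
import pickle
m=pickle.load(open('pics/w15.pkl','rb')); f=cv2.imread('pics/w15.png')
c=f[60:220,230:430]; cv2.imwrite('pics/w15c.png',cv2.resize(c,None,fx=4,fy=3.6,interpolation=2))
E
```

View pics/w15c.png

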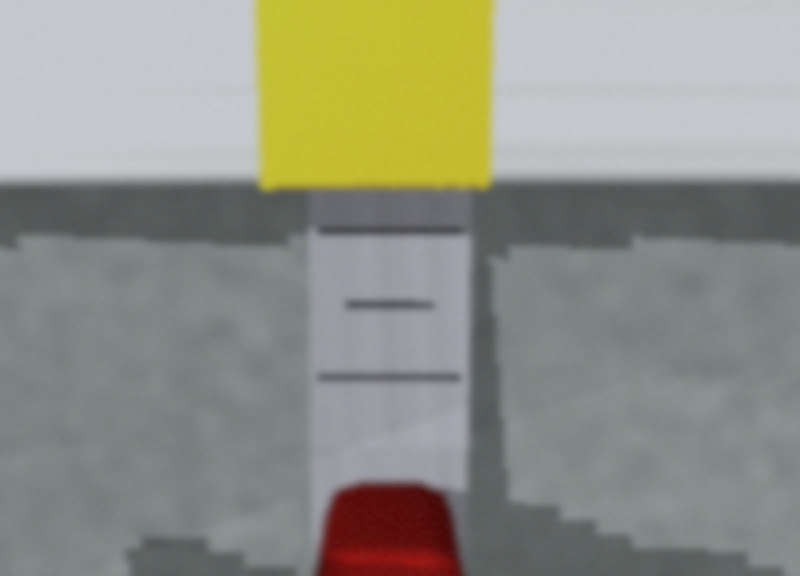

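Emit:
{"op": "jog_arm", "data": {
  "motion": [
    {"dx": 0,"dy": 0.001,"dz": 0,"twist": 0},
    {"dx": 0,"dy": 0.002,"dz": 0,"twist": 0},
    {"dx": 0,"dy": 0.002,"dz": 0,"twist": 0},
    {"dx": 0,"dy": 0.002,"dz": 0,"twist": 0}
  ]
}}

```text
t: 29.6
eef_pos: [0.5341, -0.0237, 0.0488]
ee_rot: [-1.335, 1.57, -2.998]
force: [-1.2, 0.6, -1.3]
width: 0.0157
```

```bash
python3 - <<'E'
from h import *
import pickle
m=pickle.load(open('pics/w15.pkl','rb'))
print(m['eye'],plane(m,[(324,112)],.031),plane(m,[(324,112)],.0555))
g=plane(m,[(325,195)],.068)[0]; print('grip front',g, 'tip depth if rail .031:', np.hypot(*(plane(m,[(324,112)],.031)[0]-g)[:2]))
E
```

```text
[ 0.6038365  -0.02965388  0.1971908 ] [[ 0.6016882  -0.02812121  0.031     ]] [[ 0.60200491 -0.02834716  0.0555    ]]
grip front [ 0.56931449 -0.02575788  0.068     ] tip depth if rail .031: 0.03245986327838114
```

Emit:
{"op": "jog_arm", "data": {
  "motion": [
    {"dx": 0,"dy": 0.001,"dz": 0,"twist": 0},
    {"dx": 0,"dy": 0.002,"dz": 0,"twist": 0},
    {"dx": 0,"dy": 0.002,"dz": 0,"twist": 0},
    {"dx": 0,"dy": 0.002,"dz": 0,"twist": 0}
  ]
}}

```text
t: 29.93
eef_pos: [0.5351, -0.0241, 0.0487]
ee_rot: [-1.342, 1.569, -3.005]
force: [-6.5, 1.0, 3.7]
width: 0.0157
```

Sharp rise in drag, Fx -6.5 N. Checking lift.

```bash
python3 - <<'E'
from h import *
pose(); m,f=snap('wrist','w16'); lift('16'); pose()
b=cv2.imread('pics/d16.png')[170:270,190:340]; cv2.imwrite('pics/d16c.png',np.vstack([cv2.resize(b,(480,320),interpolation=2),cv2.resize(f,(480,280))]))
E
```

```text
t 29.93 tcp [ 0.5351 -0.0241  0.0487] jaw deg -95.3 tilt [-0.0021 -0.0003] F [-6.53  1.02  3.66] w 0.0157 q [ 0.32  0.34 -0.52 -0.   -0.71  1.16]
d9 [0.0, 0.01] px/mm [-0.03, -0.26] lift mm~ -0.03 1.02
d9 [-0.18, -0.26] px/mm [-0.02, -0.25] lift mm~ 1.11 0.88
d9 [0.1, 0.1] px/mm [-0.02, -0.25] lift mm~ -0.42 0.95
s8 [-0.14, -0.01] px/mm [0.01, -0.2] lift mm~ 0.01 0.93
s8 [-0.03, 0.18] px/mm [-0.03, -0.2] lift mm~ -0.89 0.85
s8 [0.13, -0.15] px/mm [-0.01, -0.2] lift mm~ 0.74 0.82
t 30.08 tcp [ 0.5351 -0.0241  0.0487] jaw deg -95.3 tilt [-0.002  -0.0003] F [-5.12  0.59  2.34] w 0.0156 q [ 0.32  0.34 -0.52 -0.   -0.71  1.16]
```

View pics/d16c.png

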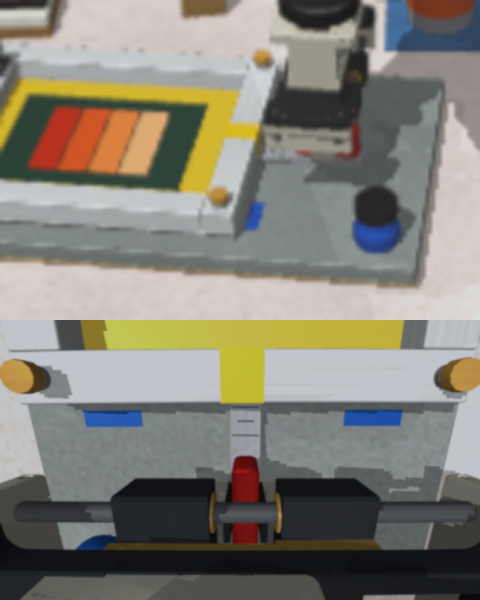

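Emit:
{"op": "jog_arm", "data": {
  "motion": [
    {"dx": 0,"dy": 0,"dz": 0,"twist": 0},
    {"dx": 0,"dy": 0,"dz": 0,"twist": 0},
    {"dx": 0,"dy": 0,"dz": 0,"twist": 0},
    {"dx": 0,"dy": 0,"dz": 0,"twist": 0},
    {"dx": 0,"dy": 0,"dz": 0,"twist": 0},
    {"dx": 0,"dy": 0,"dz": 0,"twist": 0}
  ]
}}

```text
t: 30.58
eef_pos: [0.5351, -0.0241, 0.0487]
ee_rot: [-1.336, 1.569, -2.999]
force: [-5.7, 0.8, 2.8]
width: 0.0155
```

```bash
python3 - <<'E'
from h import *
pose(); lift('17'); lift('18'); pose()
E
```

```text
t 30.58 tcp [ 0.5351 -0.0241  0.0487] jaw deg -95.3 tilt [-0.002  -0.0003] F [-5.68  0.83  2.79] w 0.0155 q [ 0.32  0.34 -0.52 -0.   -0.71  1.16]
d9 [-0.05, -0.01] px/mm [-0.03, -0.26] lift mm~ 0.04 1.01
d9 [-0.17, -0.17] px/mm [-0.02, -0.25] lift mm~ 0.73 0.89
d9 [0.1, -0.0] px/mm [-0.02, -0.25] lift mm~ -0.02 0.94
s8 [0.14, -0.11] px/mm [0.01, -0.2] lift mm~ 0.6 0.83
s8 [-0.11, -0.33] px/mm [-0.03, -0.2] lift mm~ 1.73 0.91
s8 [0.06, -0.26] px/mm [-0.01, -0.2] lift mm~ 1.29 0.91
d9 [-0.05, -0.03] px/mm [-0.03, -0.26] lift mm~ 0.12 1.02
d9 [-0.2, -0.24] px/mm [-0.02, -0.25] lift mm~ 1.01 0.89
d9 [0.09, 0.07] px/mm [-0.02, -0.25] lift mm~ -0.29 0.93
s8 [0.08, 0.19] px/mm [0.01, -0.2] lift mm~ -0.92 0.91
s8 [-0.11, -0.23] px/mm [-0.03, -0.2] lift mm~ 1.21 0.9
s8 [0.24, -0.14] px/mm [-0.01, -0.2] lift mm~ 0.65 0.99
t 30.78 tcp [ 0.5351 -0.0241  0.0488] jaw deg -95.29 tilt [-0.002  -0.0003] F [-5.95  1.79  3.43] w 0.0158 q [ 0.32  0.34 -0.52 -0.   -0.71  1.16]
```

```bash
python3 - <<'E'
from h import *
a=cv2.imread('pics/s18.png')[150:300,140:440]; cv2.imwrite('pics/s18c.png',cv2.resize(a,None,fx=2.4,fy=2.4,interpolation=2))
E
```

```text
(no output)
```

View pics/s18c.png

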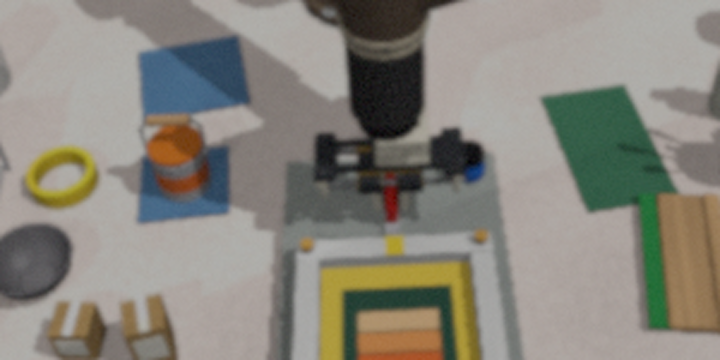

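The pail is upright on the tile at about (180,160), the gauge is in line with the tape mark at (394,245), and the jar hasn't moved. Handing in.

```bash
python3 - <<'E'
from station import arm
from h import *
pose(); print(arm.job_done())
E
```

```text
t 30.78 tcp [ 0.5351 -0.0241  0.0488] jaw deg -95.29 tilt [-0.002  -0.0003] F [-5.95  1.79  3.43] w 0.0158 q [ 0.32  0.34 -0.52 -0.   -0.71  1.16]
the job is handed in; nothing more can be done
None
```

I lifted the ink pail by its handle, set it down upright on the smaller blue tile and let go. Then I slid the taper gauge under the rail at the yellow mark until it dragged, and handed in at 30.8 s while still holding it. No verdict is reported.

Last checks:
- **Drag:** the push resistance went from about 0–1 N to a steady 5–6 N along x. About 1.5 N of that can be friction from pressing the gauge on the bed, and the rest is the rail. The gauge-to-screen force itself wasn't measured directly.
- **Depth:** the thin end is about 59–62 mm under the rail, which makes the gap about 6 mm, the top of the stated range.
- **Position:** the blade is within about 2 mm of the tape mark and square to within about 0.3°. Its underside is on the bed, with the tool tilted 0.002 rad.
- **Screen lift:** this check was mixed.
  - In the side view, the unobstructed knob and the tape showed no lift (within ±0.4 mm).
  - The other side-view knob read 0.7–1.1 mm, but the gripper partly covers it.
  - The scene-view readings scattered from -1.2 to +2.5 mm, including before there was any drag, so I didn't rely on them.
  - The gauge moved only about 1 mm after the drag began, which would lift the screen less than 0.1 mm.
- **Pail and bystanders:** the last picture shows the pail upright near the tile's centre. The bystanders in view had not visibly moved, though I measured none of them at the end.

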